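Lock the sample carriage, load it, release it

TASK

Get the sample carriage ready to run: with its red-padded lever pressed down only lightly, gently slide the carriage to the left along its rails until the lever's toe drops into the hidden locking gap, then push the lever fully down so that it stays locked. Set the pink sample pot upright in the white cup of the locked carriage and let go of it, then flick the lever all the way up again so that the carriage is free. Leave the other two pots alone.

Things in the scene. Friction and masses are not known exactly. Their poses are not given: they have to be found in the camera images.
- bed: Fixed grey bed with two rails, 160 mm (x) by 270 mm (y), end blocks 48 mm high. Origin on the worktop below the middle of the carriage's travel; the bed reaches from 60 mm in front (-x) to 100 mm behind it. Its y axis runs along the rails (left = +y), its x axis points from the lever's pad to the cup, z up.
- carriage (a joint): Position of the aluminium carriage (plate 146 x 166 mm, top 46 mm above the worktop) along the rails, m: 0 = middle, plus = left (+y of the bed), travel -0.037 to 0.037; starts near the right end. Friction 1.5 N. The lever's toe meets the locking gap, in a steel bar hidden under the carriage, at some position from -0.012 to 0.027 that is not measured; play when locked about 2.5 mm each way.
- lever (a joint): Angle of the lock lever, rad: 0 = up (start; arm 0.45 rad above level), 0.60 = fully down, locked (arm 0.15 rad below level). An over-centre spring pushes it up below 0.40 (4 N at the pad at 0) and down above 0.40 (3 N at 0.60). Off the gap the toe lands on the steel bar at 0.27 to 0.39 (not measured). The toe is 4 times nearer the hinge than the pad: there 5 N at the pad beyond the spring is plenty, 10 N too much.
- lever_hinge (a point): Hinge axis of the lever, parallel to the bed's y axis, on the carriage, 60 mm above the worktop. The lever's toe (7 mm wide) hangs from it 20 to 30 mm toward the pad and drops into the 12 mm wide gap.
- lever_pad (a point): Centre of the red pad at the lever's free end, 125 mm from the hinge toward -x of the bed (the robot). Pad 34 mm along the lever, 26 mm wide (along the bed's y), 12 mm thick; it can be pinched from above across its width or pressed from above. It moves with the lever: about 114 mm above the worktop when up, 41 mm when down.
- cup (a point): Centre of the inner floor of the white cup on the carriage behind the lever, 47 mm above the worktop. Bore 54 mm across, rim 12 mm above this floor, wall 4.5 mm. A spring strut and its lug, 70 mm high, stand 55 to 70 mm to the left (+y of the bed) of the cup.
- pot_pink_mid (a point): Centre (half-way up) of the sample pot to load: pink contents, white lid. Body 46 mm across, lid 50 mm across from 52 mm to 65 mm above its underside, 66 mm tall, 65 g; this point is 33 mm above its underside; z along its axis.
- pot_white_mid (a point): Centre of a bystander pot of the same size: brown contents, white lid.
- pot_blue_mid (a point): Centre of a bystander pot of the same size: brown contents, blue lid.
Mind the look-alikes: they are no part of the job. What is shaped like the part that bears pot_pink_mid but yellow is not meant.

How it is judged:
On the way, in this order (a step that is already met when the one before it is completed fails the run):
1. the lever is fully down, its toe in the locking gap (value of joint lever above 0.55 rad), for 0.3 s.
2. the pink pot stands in the cup, let go, while the lever is still down (value of joint lever above 0.5 rad and horizontal distance between pot_pink_mid and cup below 0.006 m and z of pot_pink_mid in the frame of cup between 0.028 and 0.037 m and angle between pot_pink_mid's own z axis and vertical below 0.1 rad and contact force between the fingers and pot_pink below 0.1 N), for 0.2 s.
At the end, for the whole second after the job is handed in: The lever is back up (below 0.08 rad) and the pink pot stands at rest and upright (within 0.1 rad) on the floor of the cup, within 6 mm of its centre (value of joint lever below 0.08 rad and horizontal distance between pot_pink_mid and cup below 0.006 m and z of pot_pink_mid in the frame of cup between 0.028 and 0.037 m and angle between pot_pink_mid's own z axis and vertical below 0.1 rad and linear speed of pot_pink below 0.02 m/s); the robot touches nothing.
It fails at once if the lever was forced: its toe was pressed down or dragged against the locking bar with more than 40 N (some 10 N at the pad) (contact force between lever and index_bar above 40 N).
It fails at once if a bystander pot was moved by more than 30 mm (distance of any of pot_white_mid, pot_blue_mid from where it was at the start of the episode above 0.03 m).
It fails at once if the pink pot was tipped over (angle between pot_pink_mid's own z axis and vertical above 0.7 rad).
It also fails if it takes over 72 s, if anything falls off the work surface, if the arm or the gripper's body presses on something with over 40 N, if the wrist force passes 120 N, or if a joint passes its speed limit or range.

ROBOT

A 7-joint arm with a two-finger parallel gripper is mounted at the origin on a cart in front of the work surface, level with it; the furniture and walls round the work are solid. World frame = base frame: x ahead of the robot, y to its left, z up, the work surface at z = 0. Lengths are in m, angles in rad, forces in N, time in s.
With the tool pointing down it reaches from about 0.4 to 0.85 m from the base axis. Payload 4.5 kg.
Tool frame: the origin (TCP) lies on the mounting face of the last link; the fingertips stand 166 mm ahead of it and the grasp point (between the pads) lies 147 mm ahead of it; y points along the fingers, z is the direction in which the jaws open and shut, and the axes are right-handed (so a half turn about y gives the same grasp; the last joint's range is limited). The gripper opens to 88 mm and grips with 3 to 60 N. Pads are 18 mm wide; open, the fingers measure 123 mm over their backs; the gripper's body (75 mm by 187 mm) begins 45 mm behind the grasp point.
Start: joints at [-1.254, 0.689, -0.195, 1.565, 0.157, 0.902, -0.215], TCP at [0.174, 0.6, 0.405] pointing down, gripper open.
Joint ranges: [-3.01, 3.01], [-0.46, 2.08], [-1.47, 1.51], [0.13, 2.56], [-1, 4.14], [0.04, 2.09], [-2.66, 2.66]. Speed limits (rad/s): [2.57, 2.57, 3.14, 3.14, 3.14, 3.14, 3.14].

INTERFACE

Orientations are given as a unit quaternion [x, y, z, w].
In Python, from plant import r gives the robot as it stands.
- The arm moves only by the tool arm_command, never from a script. Its argument "deltas" is a list of rows, each an object of numbers: "dx", "dy", "dz": the shift along the tool's x, y, z each as a share of 1000 mm, from -1 to 1; "wx", "wy", "wz": the turn, a rotation vector about the tool's x, y, z each as a share of 45 degrees, from -1 to 1. In form: [{"dx": .., "dy": .., "dz": .., "wx": .., "wy": .., "wz": ..}, ...]. A call has exactly 5 rows; each row is the pose to reach, as a shift and turn from the pose commanded when the call began, along the tool's axes at that moment; what a row does not reach only later rows make up. A row lasts 1/10 s, in which the tool goes at most 50 mm and 8.59 degrees, less where a joint would pass 70% of its speed; a pose out of reach is approached as far as the arm can. A call with a number of a shift or a turn outside -1 to 1 is refused whole. A call with a gripper value outside its range is refused whole. "claw" is the opening, from -1 (shut) to 1 (fully open), set as the call begins (left out, the last holds). The fingers move at their own pace and stop on an object; "grip_force" is the grip in N (left out, the last holds). Time passes only in rows, so rows that repeat a pose let the fingers close, or fill a call up. It gives the time, the measured TCP pose, the force and the opening at its end, in the units of the state.
- r.get_state(): the state, without advancing time (a new reading comes with each control period).
- r.snapshot(name): name is "scene" or "top" or "wrist"; returns the picture (420x560x3 uint8, red, green, blue); there is no depth.
- r.get_calibration(name): a dict with "vertical_fov" (degrees; the focal length in pixels is half the picture's height over the tangent of half this angle, whatever the lens; pixels are square), "cx", "cy" (the principal point, pixels), "R" (3x3) and "t" (3): a world point X has camera coordinates R X + t. Camera axes: x right, y down, z forward; pixel columns grow to the right and rows downward; lengths in m; the calibration is good to about 2 mm. A picture is of the moment at which its call begins: read the wrist's pose just before it. get_calibration takes no time and is no camera call; for the wrist camera it gives the pose at the moment of the call.
- r.finish_job(): hands the job in, once; it reports no verdict.
The state is a dict: "clock": time; "q": joint angles; "qd": joint speeds; "joint_torque": joint torques, N m; "tool_pos": TCP position; "eef_rot": TCP orientation; "contact_force": force on the tool from outside, world axes, zero at the start; "moment": the same for the moment, N m; "opening": opening from 0.0 (shut) to 1.0 (fully open).
Only numpy, scipy, OpenCV 4.12 (cv2) and the standard library are available. Lean on these libraries where they do the work, as an engineer would, in place of code of your own. Each camera call takes 0.05 s, during which the arm holds its last target.

## Working session

There is one attempt and no reset: what is moved stays moved. The work goes in short steps, Python scripts to look and compute and a tool call to move; the robot and the scene stay as the last step left them, time stands still between calls to the robot, and variables do not carry over. Pictures are saved under pics/ and viewed, and the job is handed in when it is done.

Besides the shell and the picture viewer there is one more tool, called as name(argument=value, ...) on one line, values as JSON. arm_command: Moves the arm, as the interface text tells. Shift numbers are shares of 1000 mm and turn numbers shares of 45 degrees, none past 1 either way. Its arguments: {"type":"object","properties":{"deltas":{"type":"array","items":{"type":"object","properties":{"dx":{"type":"number","minimum":-1,"maximum":1},"dy":{"type":"number","minimum":-1,"maximum":1},"dz":{"type":"number","minimum":-1,"maximum":1},"wx":{"type":"number","minimum":-1,"maximum":1},"wy":{"type":"number","minimum":-1,"maximum":1},"wz":{"type":"number","minimum":-1,"maximum":1}}}},"claw":{"type":"number"},"grip_force":{"type":"number"}},"required":["deltas"]}

```bash
ls; mkdir -p pics
python3 - <<'E'
from plant import r
import cv2,numpy as np
s=r.get_state();print(s)
for n in("scene","top","wrist"):
    c=r.get_calibration(n);print(n,c)
    cv2.imwrite(f"pics/{n}0.png",r.snapshot(n)[:,:,::-1])
E
```

```text
pics
{'clock': 0.0, 'q': array([-1.25419654,  0.68999368, -0.1945407 ,  1.56635819,  0.15731428,
        0.90250956, -0.2150813 ]), 'qd': array([ 1.68678748e-03,  2.47049445e-04,  8.11492920e-05, -1.31689982e-03,
        6.29283339e-05, -8.26312136e-04,  9.64682176e-04]), 'joint_torque': array([-4.05141282e-05, -5.27558577e+01, -1.26726609e+00, -1.53433031e+01,
       -5.26997913e-02,  6.54693649e-03,  1.65887905e-04]), 'tool_pos': array([0.17432694, 0.59984585, 0.40390061]), 'eef_rot': array([ 0.70071667, -0.09965198,  0.09955784, -0.69939536]), 'contact_force': array([-0.57126065,  0.05043972,  0.51614073]), 'moment': array([-0.02965847,  0.04657377,  0.00476493]), 'opening': 1.004648773216109}
scene {'vertical_fov': 46.31365645967672, 'cx': 280.16487087107186, 'cy': 210.59945492101986, 'R': array([[ 0.43059483, -0.90246036, -0.01238491],
       [-0.38698467, -0.17221208, -0.90586195],
       [ 0.81537167,  0.39485224, -0.42339196]]), 't': array([-0.31012808,  0.26712213,  0.86271014])}
top {'vertical_fov': 43.32048843474468, 'cx': 278.2713657419971, 'cy': 216.42590001974753, 'R': array([[ 0.01485295, -0.99987459,  0.00549501],
       [-0.99574067, -0.01529122, -0.09092135],
       [ 0.09099398, -0.00412115, -0.99584292]]), 't': array([-0.10871845,  0.47979994,  1.24540312])}
wrist {'vertical_fov': 62.71847008765173, 'cx': 279.0964781973728, 'cy': 213.07699968312787, 'R': array([[ 0.27950226,  0.96014338, -0.00178194],
       [ 0.91726215, -0.26646995,  0.29601337],
       [ 0.28374045, -0.08437091, -0.95518213]]), 't': array([-0.62498157, -0.04234736,  0.38999585])}
```

View pics/scene0.png

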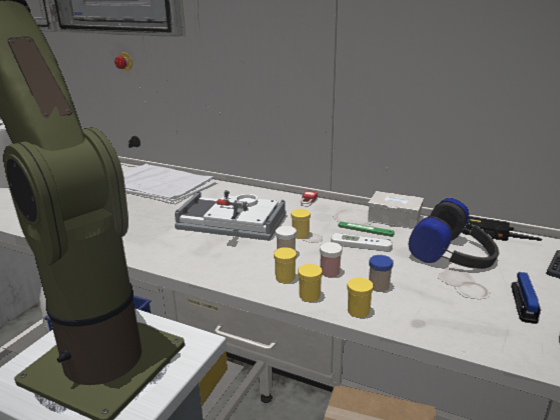

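View pics/top0.png

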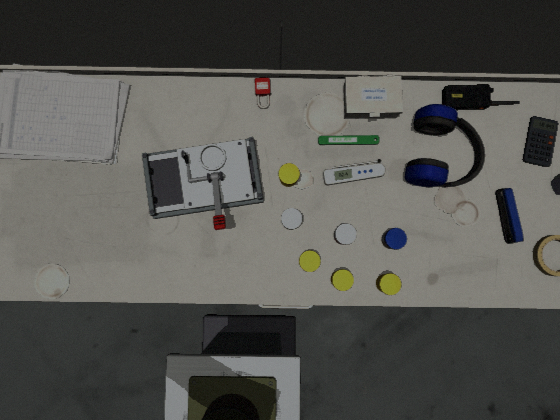

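View pics/wrist0.png

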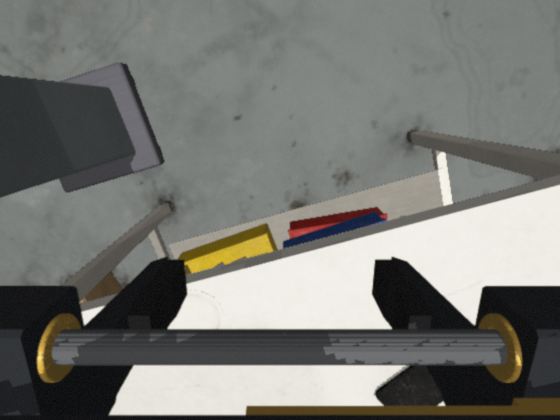

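```bash
cat > h.py <<'E'
import numpy as np,cv2
from plant import r
from scipy.spatial.transform import Rotation as Ro
def f(c): return 210/np.tan(np.radians(c["vertical_fov"]/2))
def proj(c,X):
    p=np.asarray(c["R"])@np.asarray(X)+c["t"]; return np.array([c["cx"],c["cy"]])+f(c)*p[:2]/p[2]
def ray(c,uv):
    d=np.array([(uv[0]-c["cx"])/f(c),(uv[1]-c["cy"])/f(c),1.]); R=np.asarray(c["R"]); return -R.T@c["t"],R.T@d
def onz(c,uv,z):
    o,d=ray(c,uv); return o+d*(z-o[2])/d[2]
E
python3 - <<'E'
from h import *
t=cv2.imread("pics/top0.png");s=cv2.imread("pics/scene0.png")
cv2.imwrite("pics/c_top.png",cv2.resize(t[125:245,135:265],None,fx=6,fy=5*1.2,interpolation=cv2.INTER_CUBIC)[:600,:780] if 0 else cv2.resize(t[130:240,135:275],None,fx=5.5,fy=5.5,interpolation=cv2.INTER_CUBIC))
cv2.imwrite("pics/c_sc.png",cv2.resize(s[180:320,170:400],None,fx=3.4,fy=3.4,interpolation=cv2.INTER_CUBIC))
ct=r.get_calibration("top");cs=r.get_calibration("scene")
hsv=cv2.cvtColor(t,cv2.COLOR_BGR2HSV)
g=cv2.cvtColor(t,cv2.COLOR_BGR2GRAY)
for n,b in(("w1",(278,205,305,232)),("w2",(331,219,359,247)),("blue",(382,225,410,252)),("cup",(195,140,232,178))):
    x0,y0,x1,y1=b;sub=g[y0:y1,x0:x1]
    if n=="blue": m=cv2.inRange(hsv[y0:y1,x0:x1],(100,100,40),(130,255,255))
    else: m=(sub>0); 
    print(n,np.percentile(sub,[5,50,95]))
    if n!="cup":
        if n!="blue": 
            _,m=cv2.threshold(sub,0,255,cv2.THRESH_OTSU)
        cs_,_=cv2.findContours(m.astype(np.uint8),0,1);c=max(cs_,key=cv2.contourArea)
        (u,v),rad=cv2.minEnclosingCircle(c);print(u+x0,v+y0,rad)
for n,uv in(("yel?",(289,174)),("w1",(291.5,218)),("w2",(345,233.5)),("blue",(395,238.5))):
    X=onz(ct,uv,.066);print(n,X.round(4),proj(cs,X),proj(ct,X+[.025,0,0])-uv)
E
```

```text
w1 [ 89.4 132.  141. ]
291.0 218.0 18.384876251220703
w2 [ 76. 132. 141.]
344.5 232.5 19.091981887817383
blue [ 25.  44. 130.]
395.48564624786377 238.11244010925293 10.696415901184082
cup [ 66. 137. 141.]
yel? [ 0.5771 -0.1248  0.066 ] [299.77896549 212.75405566] [  0.1392257  -10.58039558]
w1 [ 0.4742 -0.1319  0.066 ] [285.33215281 230.14549766] [  0.13564562 -10.74261797]
w2 [ 0.4402 -0.2559  0.066 ] [329.38602987 247.02840459] [  0.03642416 -10.79415515]
blue [ 0.4304 -0.3714  0.066 ] [379.18790882 260.09956228] [ -0.05659339 -10.80712985]
```

View pics/c_top.png

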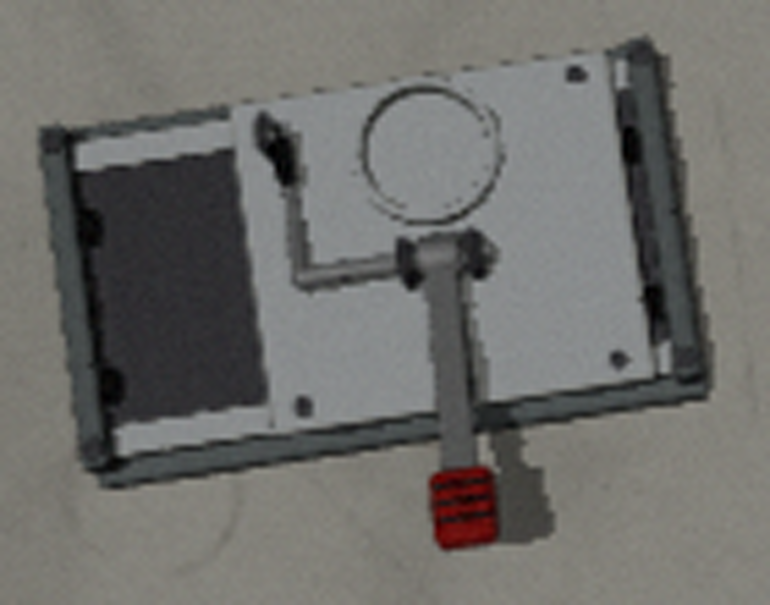

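View pics/c_sc.png

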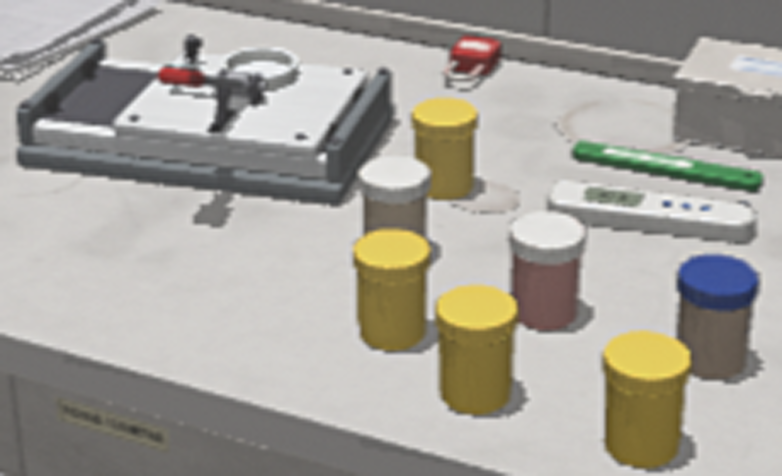

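The pots with white lids are at top (291,218), brown contents, and at top (345,233) = scene (330,258), pink contents. The latter is the one meant. The blue-lidded pot is at (395,238), and the solid yellow pots are look-alikes to leave alone. The crop confirms the pink. Next I work out the bed pose.

Run:
```python
from h import *
ct=r.get_calibration("top");cs=r.get_calibration("scene")
P=lambda u,v,z:onz(ct,(u/5.5+135-.4,v/5.5+130-.4),z)
L=[P(38,132,.048),P(82,470,.048)];Rr=[P(652,42,.048),P(705,385,.048)]
for n,(a,b) in(("L",L),("R",Rr),("front",(P(105,485,.02),P(705,395,.02)))):
    d=a-b;print(n,a.round(4),b.round(4),np.degrees(np.arctan2(d[1],d[0])))
t=cv2.imread("pics/top0.png");hsv=cv2.cvtColor(t,cv2.COLOR_BGR2HSV)
m=cv2.inRange(hsv,(0,150,60),(8,255,255))|cv2.inRange(hsv,(172,150,60),(180,255,255))
m[:200]=0;m[245:]=0;m[:,:200]=0;m[:,240:]=0
c=max(cv2.findContours(m,0,1)[0],key=cv2.contourArea);rc=cv2.minAreaRect(c);print(rc)
pad=onz(ct,rc[0],.119);cup=P(430,152,.059);hin=P(445,255,.062)
print("pad",pad,"cup",cup,"hinge",hin)
d=cup-pad;print(np.degrees(np.arctan2(d[1],d[0])),np.hypot(*d[:2]))
s=cv2.imread("pics/scene0.png");hs=cv2.cvtColor(s,cv2.COLOR_BGR2HSV)
m=cv2.inRange(hs,(0,150,60),(8,255,255))|cv2.inRange(hs,(172,150,60),(180,255,255))
m[:190]=0;m[215:]=0;m[:,:205]=0;m[:,240:]=0
c=max(cv2.findContours(m,0,1)[0],key=cv2.contourArea);print("scene pad",cv2.minAreaRect(c),cv2.boundingRect(c),proj(cs,[pad[0],pad[1],.115]))
R=Ro.from_quat(r.get_state()["eef_rot"]).as_matrix();print(R.round(3))
print(R.T@np.array([np.cos(np.radians(8)),np.sin(np.radians(8)),0]))
```

```text
L [0.6236 0.225  0.048 ] [0.4776 0.2007 0.048 ] 9.469145651598836
R [ 0.6673 -0.0387  0.048 ] [ 0.5182 -0.0643  0.048 ] 9.72270314051188
front [0.4737 0.1971 0.02  ] [ 0.5173 -0.0636  0.02  ] 99.48028024500957
((219.0, 225.0), (8.0, 10.0), 90.0)
pad [0.45151462 0.02955335 0.119     ] cup [0.61529308 0.05462613 0.059     ] hinge [0.57040951 0.04673145 0.062     ]
8.703812904343188 0.1656865320866983
scene pad ((221.0, 201.5), (3.0, 8.0), 90.0) (217, 200, 9, 4) [221.0232945  203.66109727]
[[ 0.96  -0.     0.279]
 [-0.279 -0.001  0.96 ]
 [ 0.    -1.    -0.001]]
[ 9.12122061e-01 -4.77968251e-04  4.09918428e-01]
```

```bash
cat >> h.py <<'E'
def go(x,y,z,yaw=None):
    s=r.get_state();R=Ro.from_quat(s["eef_rot"]);d=R.inv().apply(np.array([x,y,z])-s["tool_pos"])
    out="d %.4f %.4f %.4f"%tuple(d)
    if yaw is not None:
        a=np.radians(yaw);T=np.array([[np.cos(a),0,-np.sin(a)],[np.sin(a),0,np.cos(a)],[0,-1,0]])
        w=(R.inv()*Ro.from_matrix(T)).as_rotvec(degrees=True)/45; out+="  w %.4f %.4f %.4f"%tuple(w)
    print(out)
def st():
    s=r.get_state();R=Ro.from_quat(s["eef_rot"]).as_matrix();print("t %.2f"%s["clock"],s["tool_pos"].round(4),"yaw %.1f"%np.degrees(np.arctan2(R[1,0],R[0,0])),"F",s["contact_force"].round(2),"op %.3f"%s["opening"])
E
python3 -c "
from h import *
st();go(.459,.028,.33,9.5)"
```

```text
t 0.15 [0.1744 0.5999 0.4041] yaw -16.2 F [-0.23 -0.42  0.22] op 1.001
d 0.4329 0.0748 -0.4697  w 0.0017 -0.5711 -0.0003
```

arm_command(deltas=[{"dx": 0.433, "dy": 0.075, "dz": -0.47, "wy": -0.571}, {"dx": 0.433, "dy": 0.075, "dz": -0.47, "wy": -0.571}, {"dx": 0.433, "dy": 0.075, "dz": -0.47, "wy": -0.571}, {"dx": 0.433, "dy": 0.075, "dz": -0.47, "wy": -0.571}, {"dx": 0.433, "dy": 0.075, "dz": -0.47, "wy": -0.571}], claw=0.3, grip_force=8)

```text
invalid input at $.deltas[0]: expected keys dx, dy, dz, wx, wy, wz
```

```bash
python3 -c "
from h import *
st();go(.459,.028,.33,9.5)"
```

```text
t 0.15 [0.1744 0.5999 0.4041] yaw -16.2 F [-0.23 -0.42  0.22] op 1.001
d 0.4329 0.0748 -0.4697  w 0.0017 -0.5711 -0.0003
```

arm_command(deltas=[{"dx": 0.433, "dy": 0.075, "dz": -0.47, "wx": 0, "wy": -0.571, "wz": 0}, {"dx": 0.433, "dy": 0.075, "dz": -0.47, "wx": 0, "wy": -0.571, "wz": 0}, {"dx": 0.433, "dy": 0.075, "dz": -0.47, "wx": 0, "wy": -0.571, "wz": 0}, {"dx": 0.433, "dy": 0.075, "dz": -0.47, "wx": 0, "wy": -0.571, "wz": 0}, {"dx": 0.433, "dy": 0.075, "dz": -0.47, "wx": 0, "wy": -0.571, "wz": 0}], claw=0.3, grip_force=8)

```text
clock: 0.65
tool_pos: [0.2856, 0.3759, 0.3754]
eef_rot: [-0.705, -0.059, 0.059, 0.705]
contact_force: [2.1, -0.3, -0.6]
opening: 0.647
```

```bash
python3 -c "
from h import *
st();go(.459,.028,.33,9.5)"
```

```text
t 0.65 [0.2856 0.3759 0.3754] yaw 9.5 F [ 2.09 -0.25 -0.59] op 0.647
d 0.1135 0.0453 -0.3718  w -0.0001 0.0001 -0.0000
```

arm_command(deltas=[{"dx": 0.113, "dy": 0.045, "dz": -0.37, "wx": 0, "wy": 0, "wz": 0}, {"dx": 0.113, "dy": 0.045, "dz": -0.37, "wx": 0, "wy": 0, "wz": 0}, {"dx": 0.113, "dy": 0.045, "dz": -0.37, "wx": 0, "wy": 0, "wz": 0}, {"dx": 0.113, "dy": 0.045, "dz": -0.37, "wx": 0, "wy": 0, "wz": 0}, {"dx": 0.113, "dy": 0.045, "dz": -0.37, "wx": 0, "wy": 0, "wz": 0}])

```text
clock: 1.15
tool_pos: [0.3963, 0.1538, 0.3465]
eef_rot: [-0.705, -0.059, 0.059, 0.705]
contact_force: [0.8, 0.1, -0.4]
opening: 0.651
```

```bash
python3 -c "
from h import *
st();go(.459,.028,.33,9.5)"
```

```text
t 1.15 [0.3963 0.1538 0.3465] yaw 9.5 F [ 0.85  0.14 -0.38] op 0.651
d 0.0410 0.0165 -0.1345  w -0.0003 0.0004 0.0004
```

arm_command(deltas=[{"dx": 0.041, "dy": 0.016, "dz": -0.134, "wx": 0, "wy": 0, "wz": 0}, {"dx": 0.041, "dy": 0.016, "dz": -0.134, "wx": 0, "wy": 0, "wz": 0}, {"dx": 0.041, "dy": 0.016, "dz": -0.134, "wx": 0, "wy": 0, "wz": 0}, {"dx": 0.041, "dy": 0.016, "dz": -0.134, "wx": 0, "wy": 0, "wz": 0}, {"dx": 0.041, "dy": 0.016, "dz": -0.134, "wx": 0, "wy": 0, "wz": 0}])

```text
clock: 1.65
tool_pos: [0.4583, 0.0295, 0.3304]
eef_rot: [-0.705, -0.057, 0.058, 0.705]
contact_force: [-0.6, 0.4, 0.0]
opening: 0.653
```

```bash
python3 -c "
from h import *
st();go(.459,.028,.33,9.5)
c=r.get_calibration('wrist')
cv2.imwrite('pics/w1.png',r.snapshot('wrist')[:,:,::-1])
for p in ([.459,.028,.119],[.5704,.0467,.062]): print(proj(c,p))"
```

```text
t 1.65 [0.4583 0.0295 0.3304] yaw 9.3 F [-0.58  0.42  0.02] op 0.653
d 0.0004 0.0004 -0.0016  w -0.0006 -0.0036 -0.0003
[276.20120883 238.24080946]
[277.57052535 337.85981443]
```

View pics/w1.png

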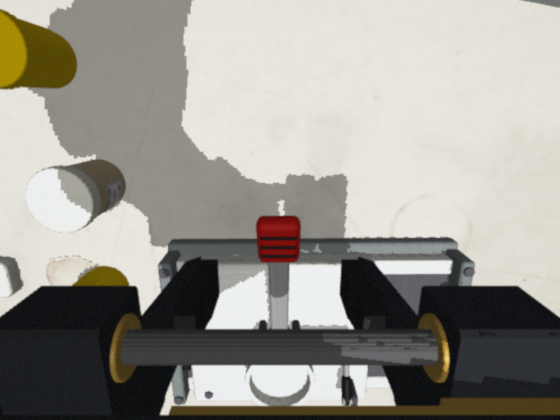

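The wrist view shows the red pad at (279,239), within 3 px of the prediction and centred between the jaws. I go down and pinch softly.

arm_command(deltas=[{"dx": 0, "dy": 0.032, "dz": 0, "wx": 0, "wy": 0, "wz": 0}, {"dx": 0, "dy": 0.063, "dz": 0, "wx": 0, "wy": 0, "wz": 0}, {"dx": 0, "dy": 0.063, "dz": 0, "wx": 0, "wy": 0, "wz": 0}, {"dx": 0, "dy": 0.063, "dz": 0, "wx": 0, "wy": 0, "wz": 0}, {"dx": 0, "dy": 0.063, "dz": 0, "wx": 0, "wy": 0, "wz": 0}])

```text
clock: 2.2
tool_pos: [0.4584, 0.0312, 0.2689]
eef_rot: [-0.704, -0.06, 0.058, 0.705]
contact_force: [0.4, -0.1, 0.7]
opening: 0.649
```

arm_command(deltas=[{"dx": 0, "dy": 0, "dz": 0, "wx": 0, "wy": 0, "wz": 0}, {"dx": 0, "dy": 0, "dz": 0, "wx": 0, "wy": 0, "wz": 0}, {"dx": 0, "dy": 0, "dz": 0, "wx": 0, "wy": 0, "wz": 0}, {"dx": 0, "dy": 0, "dz": 0, "wx": 0, "wy": 0, "wz": 0}, {"dx": 0, "dy": 0, "dz": 0, "wx": 0, "wy": 0, "wz": 0}], claw=-1, grip_force=8)

```text
clock: 2.7
tool_pos: [0.4583, 0.03, 0.2679]
eef_rot: [0.705, 0.059, -0.058, -0.705]
contact_force: [0.2, 0.1, 3.9]
opening: 0.294
```

```bash
python3 -c "
from h import *
st()
cv2.imwrite('pics/w2.png',r.snapshot('wrist')[:,:,::-1])
cv2.imwrite('pics/s2.png',cv2.resize(r.snapshot('scene')[150:290,130:360,::-1],None,fx=3.4,fy=3.4))"
```

```text
t 2.70 [0.4583 0.03   0.2679] yaw 9.5 F [0.2  0.1  3.92] op 0.294
```

View pics/w2.png

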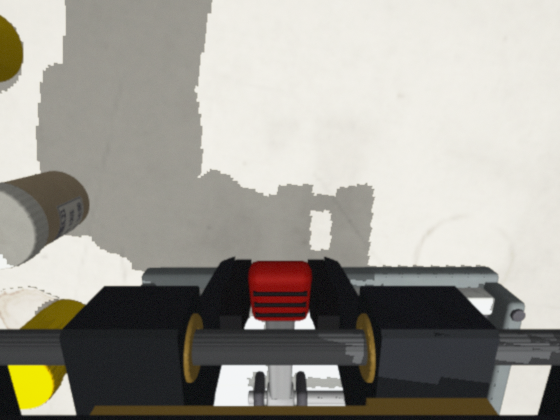

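View pics/s2.png

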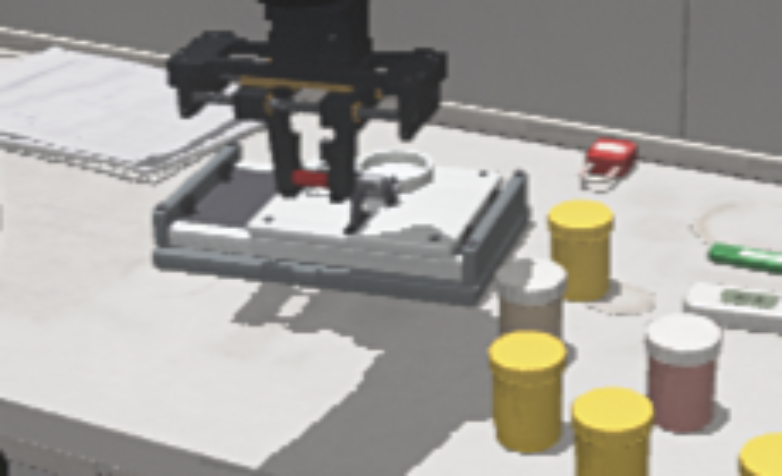

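arm_command(deltas=[{"dx": 0, "dy": 0, "dz": 0.003, "wx": 0, "wy": 0, "wz": 0}, {"dx": 0, "dy": 0, "dz": 0.006, "wx": 0, "wy": 0, "wz": 0}, {"dx": 0, "dy": 0, "dz": 0.009, "wx": 0, "wy": 0, "wz": 0}, {"dx": 0, "dy": 0, "dz": 0.012, "wx": 0, "wy": 0, "wz": 0}, {"dx": 0, "dy": 0, "dz": 0.015, "wx": 0, "wy": 0, "wz": 0}])

```text
clock: 3.3
tool_pos: [0.4557, 0.0453, 0.2677]
eef_rot: [-0.705, -0.059, 0.059, 0.705]
contact_force: [-0.2, -2.1, 4.3]
opening: 0.299
```

arm_command(deltas=[{"dx": -0.0025, "dy": 0.006, "dz": 0, "wx": 0, "wy": 0, "wz": 0}, {"dx": -0.005, "dy": 0.012, "dz": 0, "wx": 0, "wy": 0, "wz": 0}, {"dx": -0.007, "dy": 0.017, "dz": 0, "wx": 0, "wy": 0, "wz": 0}, {"dx": -0.0085, "dy": 0.022, "dz": 0, "wx": 0, "wy": 0, "wz": 0}, {"dx": -0.0095, "dy": 0.027, "dz": 0, "wx": 0, "wy": 0, "wz": 0}])

```text
clock: 3.8
tool_pos: [0.4464, 0.0439, 0.2403]
eef_rot: [-0.704, -0.059, 0.059, 0.705]
contact_force: [0.9, 0.2, 3.3]
opening: 0.293
```

```bash
python3 -c "
from h import *
st()
cv2.imwrite('pics/w3.png',r.snapshot('wrist')[:,:,::-1])"
```

```text
t 3.80 [0.4464 0.0439 0.2403] yaw 9.5 F [0.87 0.16 3.28] op 0.293
```

View pics/w3.png

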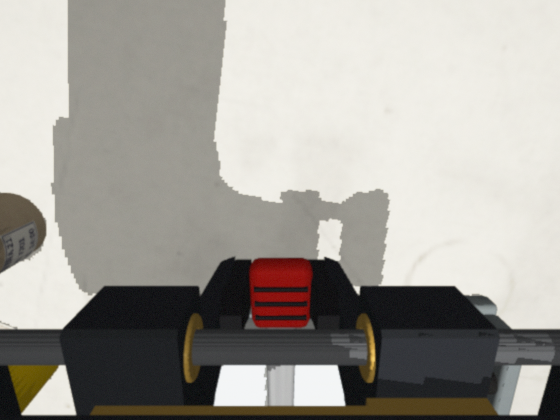

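arm_command(deltas=[{"dx": 0, "dy": 0.001, "dz": 0, "wx": 0, "wy": 0, "wz": 0}, {"dx": -0.0005, "dy": 0.002, "dz": 0, "wx": 0, "wy": 0, "wz": 0}, {"dx": -0.0005, "dy": 0.003, "dz": 0, "wx": 0, "wy": 0, "wz": 0}, {"dx": -0.0005, "dy": 0.003, "dz": 0, "wx": 0, "wy": 0, "wz": 0}, {"dx": -0.0005, "dy": 0.003, "dz": 0, "wx": 0, "wy": 0, "wz": 0}])

```text
clock: 4.35
tool_pos: [0.4459, 0.0435, 0.2377]
eef_rot: [-0.705, -0.059, 0.059, 0.705]
contact_force: [0.7, 1.2, 1.8]
opening: 0.294
```

arm_command(deltas=[{"dx": 0, "dy": 0.001, "dz": 0, "wx": 0, "wy": 0, "wz": 0}, {"dx": -0.0005, "dy": 0.002, "dz": 0, "wx": 0, "wy": 0, "wz": 0}, {"dx": -0.0005, "dy": 0.002, "dz": 0, "wx": 0, "wy": 0, "wz": 0}, {"dx": -0.0005, "dy": 0.002, "dz": 0, "wx": 0, "wy": 0, "wz": 0}, {"dx": -0.0005, "dy": 0.002, "dz": 0, "wx": 0, "wy": 0, "wz": 0}])

```text
clock: 4.85
tool_pos: [0.4455, 0.0433, 0.2357]
eef_rot: [-0.705, -0.059, 0.058, 0.705]
contact_force: [1.4, 1.8, 2.7]
opening: 0.295
```

arm_command(deltas=[{"dx": 0, "dy": 0.001, "dz": 0, "wx": 0, "wy": 0, "wz": 0}, {"dx": 0, "dy": 0.002, "dz": 0, "wx": 0, "wy": 0, "wz": 0}, {"dx": 0, "dy": 0.002, "dz": 0, "wx": 0, "wy": 0, "wz": 0}, {"dx": 0, "dy": 0.002, "dz": 0, "wx": 0, "wy": 0, "wz": 0}, {"dx": 0, "dy": 0.002, "dz": 0, "wx": 0, "wy": 0, "wz": 0}])

```text
clock: 5.35
tool_pos: [0.4453, 0.0432, 0.2336]
eef_rot: [0.705, 0.058, -0.059, -0.705]
contact_force: [-0.2, 2.1, 2.3]
opening: 0.292
```

```bash
python3 -c "
from h import *
st()"
```

```text
t 5.35 [0.4453 0.0432 0.2336] yaw 9.5 F [-0.16  2.07  2.34] op 0.292
```

arm_command(deltas=[{"dx": 0, "dy": 0.001, "dz": 0, "wx": 0, "wy": 0, "wz": 0}, {"dx": 0, "dy": 0.002, "dz": 0, "wx": 0, "wy": 0, "wz": 0}, {"dx": 0, "dy": 0.002, "dz": 0, "wx": 0, "wy": 0, "wz": 0}, {"dx": 0, "dy": 0.002, "dz": 0, "wx": 0, "wy": 0, "wz": 0}, {"dx": 0, "dy": 0.002, "dz": 0, "wx": 0, "wy": 0, "wz": 0}])

```text
clock: 5.85
tool_pos: [0.4451, 0.0432, 0.2316]
eef_rot: [0.705, 0.058, -0.059, -0.705]
contact_force: [-0.9, 1.1, 1.9]
opening: 0.297
```

arm_command(deltas=[{"dx": 0, "dy": 0.001, "dz": 0, "wx": 0, "wy": 0, "wz": 0}, {"dx": 0, "dy": 0.002, "dz": 0, "wx": 0, "wy": 0, "wz": 0}, {"dx": 0, "dy": 0.002, "dz": 0, "wx": 0, "wy": 0, "wz": 0}, {"dx": 0, "dy": 0.002, "dz": 0, "wx": 0, "wy": 0, "wz": 0}, {"dx": 0, "dy": 0.002, "dz": 0, "wx": 0, "wy": 0, "wz": 0}])

```text
clock: 6.35
tool_pos: [0.4449, 0.0431, 0.2296]
eef_rot: [0.705, 0.058, -0.059, -0.705]
contact_force: [-3.0, 0.8, 1.4]
opening: 0.293
```

arm_command(deltas=[{"dx": -0.0005, "dy": 0.001, "dz": 0, "wx": 0, "wy": 0, "wz": 0}, {"dx": -0.0005, "dy": 0.002, "dz": 0, "wx": 0, "wy": 0, "wz": 0}, {"dx": -0.0005, "dy": 0.002, "dz": 0, "wx": 0, "wy": 0, "wz": 0}, {"dx": -0.0005, "dy": 0.002, "dz": 0, "wx": 0, "wy": 0, "wz": 0}, {"dx": -0.0005, "dy": 0.002, "dz": 0, "wx": 0, "wy": 0, "wz": 0}])

```text
clock: 6.85
tool_pos: [0.4447, 0.0431, 0.2276]
eef_rot: [0.705, 0.058, -0.059, -0.705]
contact_force: [-4.0, -0.4, 1.6]
opening: 0.3
```

arm_command(deltas=[{"dx": 0, "dy": 0.001, "dz": 0, "wx": 0, "wy": 0, "wz": 0}, {"dx": 0, "dy": 0.002, "dz": 0, "wx": 0, "wy": 0, "wz": 0}, {"dx": 0, "dy": 0.002, "dz": 0, "wx": 0, "wy": 0, "wz": 0}, {"dx": 0, "dy": 0.002, "dz": 0, "wx": 0, "wy": 0, "wz": 0}, {"dx": 0, "dy": 0.002, "dz": 0, "wx": 0, "wy": 0, "wz": 0}])

```text
clock: 7.35
tool_pos: [0.4446, 0.043, 0.2256]
eef_rot: [0.705, 0.058, -0.059, -0.705]
contact_force: [-5.0, -0.2, 1.5]
opening: 0.297
```

arm_command(deltas=[{"dx": -0.001, "dy": 0, "dz": 0, "wx": 0, "wy": 0, "wz": 0}, {"dx": -0.001, "dy": 0, "dz": 0, "wx": 0, "wy": 0, "wz": 0}, {"dx": -0.001, "dy": 0, "dz": 0, "wx": 0, "wy": 0, "wz": 0}, {"dx": -0.001, "dy": 0, "dz": 0, "wx": 0, "wy": 0, "wz": 0}, {"dx": -0.001, "dy": 0, "dz": 0, "wx": 0, "wy": 0, "wz": 0}])

```text
clock: 7.85
tool_pos: [0.4443, 0.043, 0.2257]
eef_rot: [-0.705, -0.059, 0.058, 0.705]
contact_force: [-2.1, -0.7, 1.0]
opening: 0.294
```

```bash
python3 -c "
from h import *
st();print(r.get_state()['moment'])
cv2.imwrite('pics/w4.png',r.snapshot('wrist')[:,:,::-1])
cv2.imwrite('pics/s4.png',cv2.resize(r.snapshot('scene')[170:270,150:310,::-1],None,fx=5,fy=5))"
```

```text
t 7.85 [0.4443 0.043  0.2257] yaw 9.5 F [-2.05 -0.72  1.02] op 0.294
[-0.03074851  0.42725379  0.03866956]
```

View pics/w4.png

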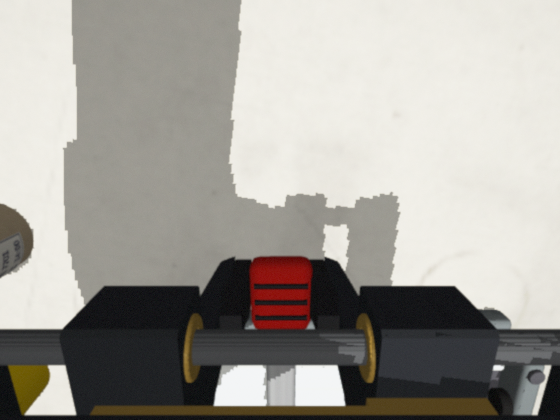

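View pics/s4.png

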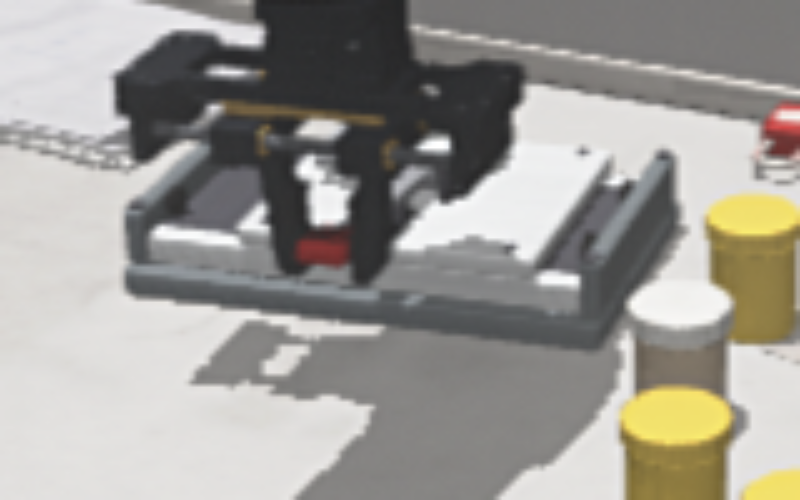

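arm_command(deltas=[{"dx": -0.0005, "dy": 0.0005, "dz": 0, "wx": 0, "wy": 0, "wz": 0}, {"dx": -0.0005, "dy": 0.001, "dz": 0, "wx": 0, "wy": 0, "wz": 0}, {"dx": -0.0005, "dy": 0.0015, "dz": 0, "wx": 0, "wy": 0, "wz": 0}, {"dx": -0.0005, "dy": 0.0015, "dz": 0, "wx": 0, "wy": 0, "wz": 0}, {"dx": -0.0005, "dy": 0.0015, "dz": 0, "wx": 0, "wy": 0, "wz": 0}])

```text
clock: 8.45
tool_pos: [0.444, 0.043, 0.2242]
eef_rot: [-0.705, -0.059, 0.058, 0.705]
contact_force: [1.2, -0.8, 0.9]
opening: 0.292
```

arm_command(deltas=[{"dx": -0.0005, "dy": 0.0005, "dz": 0, "wx": 0, "wy": 0, "wz": 0}, {"dx": -0.0005, "dy": 0.001, "dz": 0, "wx": 0, "wy": 0, "wz": 0}, {"dx": -0.0005, "dy": 0.001, "dz": 0, "wx": 0, "wy": 0, "wz": 0}, {"dx": -0.0005, "dy": 0.001, "dz": 0, "wx": 0, "wy": 0, "wz": 0}, {"dx": -0.0005, "dy": 0.001, "dz": 0, "wx": 0, "wy": 0, "wz": 0}])

```text
clock: 8.95
tool_pos: [0.4437, 0.0431, 0.2233]
eef_rot: [-0.704, -0.059, 0.058, 0.705]
contact_force: [4.0, -1.3, -0.4]
opening: 0.289
```

arm_command(deltas=[{"dx": 0.0006, "dy": 0.0005, "dz": 0, "wx": 0, "wy": 0, "wz": 0}, {"dx": 0.0006, "dy": 0.001, "dz": 0, "wx": 0, "wy": 0, "wz": 0}, {"dx": 0.0006, "dy": 0.001, "dz": 0, "wx": 0, "wy": 0, "wz": 0}, {"dx": 0.0006, "dy": 0.001, "dz": 0, "wx": 0, "wy": 0, "wz": 0}, {"dx": 0.0006, "dy": 0.001, "dz": 0, "wx": 0, "wy": 0, "wz": 0}])

```text
clock: 9.45
tool_pos: [0.4438, 0.0431, 0.2222]
eef_rot: [-0.705, -0.059, 0.058, 0.705]
contact_force: [5.3, -0.2, 1.8]
opening: 0.291
```

arm_command(deltas=[{"dx": 0, "dy": 0.0005, "dz": 0, "wx": 0, "wy": 0, "wz": 0}, {"dx": 0, "dy": 0.001, "dz": 0, "wx": 0, "wy": 0, "wz": 0}, {"dx": 0, "dy": 0.001, "dz": 0, "wx": 0, "wy": 0, "wz": 0}, {"dx": 0, "dy": 0.001, "dz": 0, "wx": 0, "wy": 0, "wz": 0}, {"dx": 0, "dy": 0.001, "dz": 0, "wx": 0, "wy": 0, "wz": 0}])

```text
clock: 9.95
tool_pos: [0.4437, 0.043, 0.2212]
eef_rot: [-0.705, -0.059, 0.058, 0.705]
contact_force: [4.8, 0.9, 3.2]
opening: 0.293
```

arm_command(deltas=[{"dx": 0.0005, "dy": 0, "dz": 0.0005, "wx": 0, "wy": 0, "wz": 0}, {"dx": 0.001, "dy": 0, "dz": 0.001, "wx": 0, "wy": 0, "wz": 0}, {"dx": 0.001, "dy": 0, "dz": 0.0015, "wx": 0, "wy": 0, "wz": 0}, {"dx": 0.001, "dy": 0, "dz": 0.002, "wx": 0, "wy": 0, "wz": 0}, {"dx": 0.001, "dy": 0, "dz": 0.0025, "wx": 0, "wy": 0, "wz": 0}])

```text
clock: 10.45
tool_pos: [0.4439, 0.0442, 0.2211]
eef_rot: [0.706, 0.057, -0.058, -0.704]
contact_force: [5.3, -4.8, 2.9]
opening: 0.297
```

arm_command(deltas=[{"dx": 0, "dy": 0, "dz": 0.0005, "wx": 0, "wy": 0, "wz": 0}, {"dx": 0, "dy": 0, "dz": 0.001, "wx": 0, "wy": 0, "wz": 0}, {"dx": 0, "dy": 0, "dz": 0.0015, "wx": 0, "wy": 0, "wz": 0}, {"dx": 0, "dy": 0, "dz": 0.002, "wx": 0, "wy": 0, "wz": 0}, {"dx": 0, "dy": 0, "dz": 0.0025, "wx": 0, "wy": 0, "wz": 0}])

```text
clock: 10.95
tool_pos: [0.4435, 0.0464, 0.2211]
eef_rot: [0.706, 0.057, -0.058, -0.704]
contact_force: [4.2, -6.5, 2.9]
opening: 0.298
```

arm_command(deltas=[{"dx": 0.0005, "dy": 0, "dz": 0.0006, "wx": 0, "wy": 0, "wz": 0}, {"dx": 0.0005, "dy": 0, "dz": 0.0012, "wx": 0, "wy": 0, "wz": 0}, {"dx": 0.0005, "dy": 0, "dz": 0.0018, "wx": 0, "wy": 0, "wz": 0}, {"dx": 0.0005, "dy": 0, "dz": 0.0024, "wx": 0, "wy": 0, "wz": 0}, {"dx": 0.0005, "dy": 0, "dz": 0.003, "wx": 0, "wy": 0, "wz": 0}])

```text
clock: 11.45
tool_pos: [0.4432, 0.0492, 0.2211]
eef_rot: [0.706, 0.057, -0.059, -0.703]
contact_force: [5.0, -6.6, 3.1]
opening: 0.295
```

arm_command(deltas=[{"dx": 0, "dy": 0, "dz": 0.0006, "wx": 0, "wy": 0, "wz": 0}, {"dx": 0, "dy": 0, "dz": 0.0012, "wx": 0, "wy": 0, "wz": 0}, {"dx": 0, "dy": 0, "dz": 0.0018, "wx": 0, "wy": 0, "wz": 0}, {"dx": 0, "dy": 0, "dz": 0.0024, "wx": 0, "wy": 0, "wz": 0}, {"dx": 0, "dy": 0, "dz": 0.003, "wx": 0, "wy": 0, "wz": 0}])

```text
clock: 11.95
tool_pos: [0.4427, 0.0521, 0.2211]
eef_rot: [0.706, 0.057, -0.059, -0.703]
contact_force: [3.9, -5.5, 2.8]
opening: 0.291
```

arm_command(deltas=[{"dx": 0, "dy": 0, "dz": 0.0006, "wx": 0, "wy": 0, "wz": 0}, {"dx": 0, "dy": 0, "dz": 0.0012, "wx": 0, "wy": 0, "wz": 0}, {"dx": 0, "dy": 0, "dz": 0.0018, "wx": 0, "wy": 0, "wz": 0}, {"dx": 0, "dy": 0, "dz": 0.0024, "wx": 0, "wy": 0, "wz": 0}, {"dx": 0, "dy": 0, "dz": 0.003, "wx": 0, "wy": 0, "wz": 0}])

```text
clock: 12.45
tool_pos: [0.4422, 0.0551, 0.2211]
eef_rot: [0.706, 0.057, -0.059, -0.703]
contact_force: [3.9, -5.5, 2.1]
opening: 0.295
```

```bash
python3 -c "
from h import *
st();print(r.get_state()['moment'])
cv2.imwrite('pics/t5.png',cv2.resize(r.snapshot('top')[130:240,135:275,::-1],None,fx=5.5,fy=5.5))"
```

```text
t 12.45 [0.4422 0.0551 0.2211] yaw 9.3 F [ 3.89 -5.47  2.14] op 0.295
[-1.05294446 -0.88716229  0.12493843]
```

View pics/t5.png

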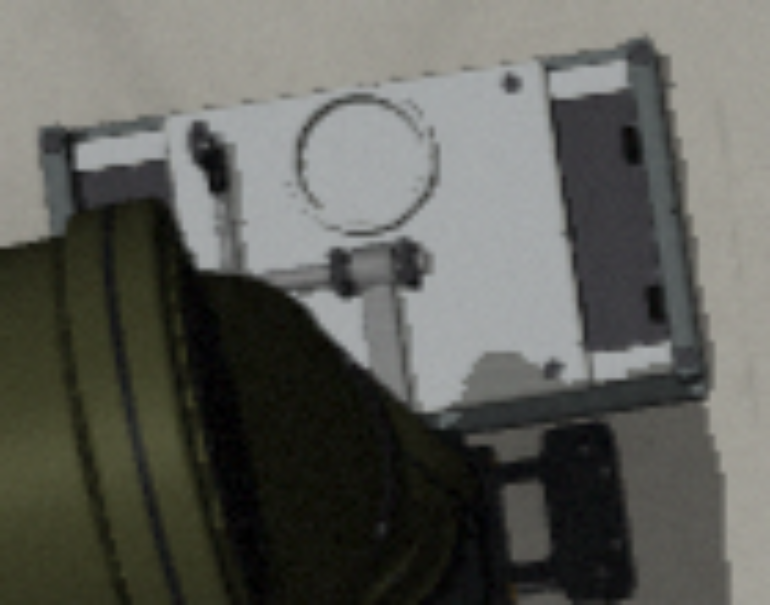

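arm_command(deltas=[{"dx": 0, "dy": 0.0003, "dz": 0.0006, "wx": 0, "wy": 0, "wz": 0}, {"dx": 0, "dy": 0.0003, "dz": 0.0012, "wx": 0, "wy": 0, "wz": 0}, {"dx": 0, "dy": 0.0003, "dz": 0.0018, "wx": 0, "wy": 0, "wz": 0}, {"dx": 0, "dy": 0.0003, "dz": 0.0024, "wx": 0, "wy": 0, "wz": 0}, {"dx": 0, "dy": 0.0003, "dz": 0.003, "wx": 0, "wy": 0, "wz": 0}])

```text
clock: 13.0
tool_pos: [0.4417, 0.0577, 0.2208]
eef_rot: [0.706, 0.056, -0.058, -0.703]
contact_force: [4.3, -7.1, 3.7]
opening: 0.292
```

arm_command(deltas=[{"dx": 0, "dy": 0, "dz": 0.0006, "wx": 0, "wy": 0, "wz": 0}, {"dx": 0, "dy": 0, "dz": 0.0012, "wx": 0, "wy": 0, "wz": 0}, {"dx": 0, "dy": 0, "dz": 0.0018, "wx": 0, "wy": 0, "wz": 0}, {"dx": 0, "dy": 0, "dz": 0.0024, "wx": 0, "wy": 0, "wz": 0}, {"dx": 0, "dy": 0, "dz": 0.003, "wx": 0, "wy": 0, "wz": 0}])

```text
clock: 13.5
tool_pos: [0.4413, 0.0606, 0.2208]
eef_rot: [0.706, 0.056, -0.058, -0.703]
contact_force: [3.8, -7.1, 3.4]
opening: 0.296
```

arm_command(deltas=[{"dx": 0, "dy": 0, "dz": 0.0006, "wx": 0, "wy": 0, "wz": 0}, {"dx": 0, "dy": 0, "dz": 0.0012, "wx": 0, "wy": 0, "wz": 0}, {"dx": 0, "dy": 0, "dz": 0.0018, "wx": 0, "wy": 0, "wz": 0}, {"dx": 0, "dy": 0, "dz": 0.0024, "wx": 0, "wy": 0, "wz": 0}, {"dx": 0, "dy": 0, "dz": 0.003, "wx": 0, "wy": 0, "wz": 0}])

```text
clock: 14.0
tool_pos: [0.4406, 0.0643, 0.2207]
eef_rot: [0.706, 0.057, -0.059, -0.704]
contact_force: [3.8, -2.4, 0.1]
opening: 0.296
```

arm_command(deltas=[{"dx": 0, "dy": 0, "dz": 0.0006, "wx": 0, "wy": 0, "wz": 0}, {"dx": 0, "dy": 0, "dz": 0.0012, "wx": 0, "wy": 0, "wz": 0}, {"dx": 0, "dy": 0, "dz": 0.0018, "wx": 0, "wy": 0, "wz": 0}, {"dx": 0, "dy": 0, "dz": 0.0024, "wx": 0, "wy": 0, "wz": 0}, {"dx": 0, "dy": 0, "dz": 0.003, "wx": 0, "wy": 0, "wz": 0}])

```text
clock: 14.5
tool_pos: [0.4398, 0.0689, 0.2206]
eef_rot: [0.705, 0.058, -0.06, -0.705]
contact_force: [-0.3, -2.0, 0.4]
opening: 0.292
```

The press force dropped from 3.4 to about 0, so the toe is over the gap. I press gently to confirm.

arm_command(deltas=[{"dx": 0, "dy": 0.0007, "dz": 0, "wx": 0, "wy": 0, "wz": 0}, {"dx": 0, "dy": 0.0014, "dz": 0, "wx": 0, "wy": 0, "wz": 0}, {"dx": 0, "dy": 0.002, "dz": 0, "wx": 0, "wy": 0, "wz": 0}, {"dx": 0, "dy": 0.002, "dz": 0, "wx": 0, "wy": 0, "wz": 0}, {"dx": 0, "dy": 0.002, "dz": 0, "wx": 0, "wy": 0, "wz": 0}])

```text
clock: 15.0
tool_pos: [0.4398, 0.0689, 0.2187]
eef_rot: [0.705, 0.058, -0.06, -0.705]
contact_force: [-4.7, 0.9, -0.3]
opening: 0.293
```

arm_command(deltas=[{"dx": 0, "dy": 0.0007, "dz": 0, "wx": 0, "wy": 0, "wz": 0}, {"dx": 0, "dy": 0.0014, "dz": 0, "wx": 0, "wy": 0, "wz": 0}, {"dx": 0, "dy": 0.002, "dz": 0, "wx": 0, "wy": 0, "wz": 0}, {"dx": 0, "dy": 0.002, "dz": 0, "wx": 0, "wy": 0, "wz": 0}, {"dx": 0, "dy": 0.002, "dz": 0, "wx": 0, "wy": 0, "wz": 0}])

```text
clock: 15.5
tool_pos: [0.4398, 0.0689, 0.2167]
eef_rot: [0.705, 0.058, -0.059, -0.705]
contact_force: [-5.3, 0.2, 0.2]
opening: 0.298
```

arm_command(deltas=[{"dx": -0.0007, "dy": 0.004, "dz": 0, "wx": 0, "wy": 0, "wz": 0}, {"dx": -0.0005, "dy": 0.008, "dz": 0, "wx": 0, "wy": 0, "wz": 0}, {"dx": -0.0002, "dy": 0.012, "dz": 0, "wx": 0, "wy": 0, "wz": 0}, {"dx": 0, "dy": 0.016, "dz": 0, "wx": 0, "wy": 0, "wz": 0}, {"dx": 0.0005, "dy": 0.02, "dz": 0, "wx": 0, "wy": 0, "wz": 0}])

```text
clock: 16.0
tool_pos: [0.4412, 0.0691, 0.1977]
eef_rot: [-0.705, -0.058, 0.059, 0.705]
contact_force: [-3.8, 0.6, -2.3]
opening: 0.295
```

arm_command(deltas=[{"dx": 0, "dy": 0.001, "dz": 0, "wx": 0, "wy": 0, "wz": 0}, {"dx": 0, "dy": 0.002, "dz": 0, "wx": 0, "wy": 0, "wz": 0}, {"dx": 0, "dy": 0.002, "dz": 0, "wx": 0, "wy": 0, "wz": 0}, {"dx": 0, "dy": 0.002, "dz": 0, "wx": 0, "wy": 0, "wz": 0}, {"dx": 0, "dy": 0.002, "dz": 0, "wx": 0, "wy": 0, "wz": 0}])

```text
clock: 16.5
tool_pos: [0.4414, 0.0691, 0.1962]
eef_rot: [-0.705, -0.058, 0.059, 0.705]
contact_force: [-3.5, 0.0, -3.4]
opening: 0.293
```

```bash
python3 -c "
from h import *
st();print(r.get_state()['moment'])
cv2.imwrite('pics/w6.png',r.snapshot('wrist')[:,:,::-1])
cv2.imwrite('pics/s6.png',cv2.resize(r.snapshot('scene')[170:270,150:310,::-1],None,fx=5,fy=5))"
```

```text
t 16.50 [0.4414 0.0691 0.1962] yaw 9.5 F [-3.45  0.02 -3.38] op 0.293
[0.10321901 0.60318661 0.05358727]
```

View pics/w6.png

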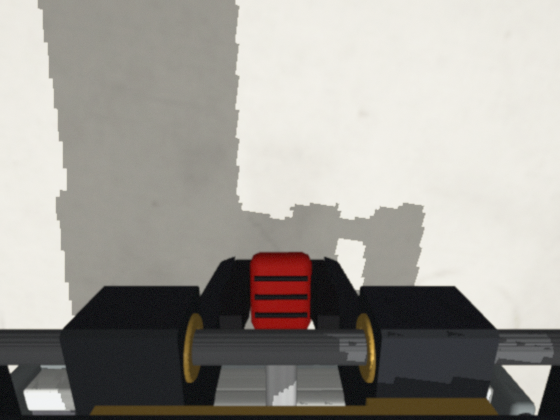

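View pics/s6.png

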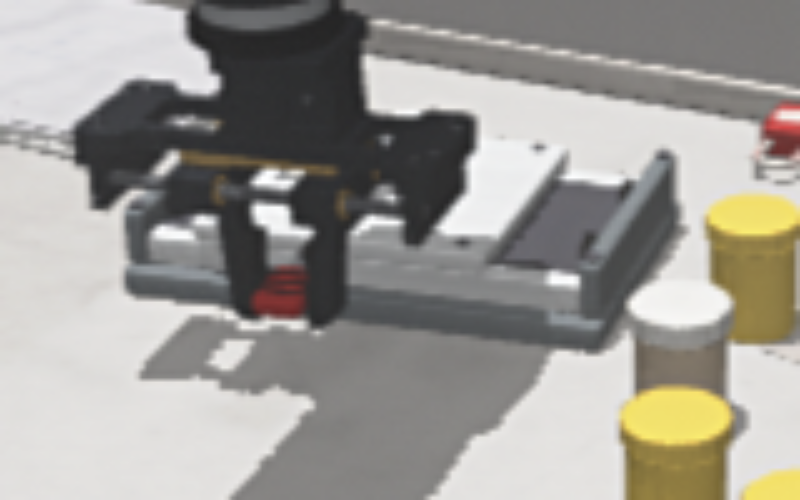

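arm_command(deltas=[{"dx": 0, "dy": 0.001, "dz": 0, "wx": 0, "wy": 0, "wz": 0}, {"dx": 0, "dy": 0.002, "dz": 0, "wx": 0, "wy": 0, "wz": 0}, {"dx": 0, "dy": 0.002, "dz": 0, "wx": 0, "wy": 0, "wz": 0}, {"dx": 0, "dy": 0.002, "dz": 0, "wx": 0, "wy": 0, "wz": 0}, {"dx": 0, "dy": 0.002, "dz": 0, "wx": 0, "wy": 0, "wz": 0}])

```text
clock: 17.1
tool_pos: [0.4415, 0.0691, 0.1945]
eef_rot: [-0.705, -0.059, 0.058, 0.705]
contact_force: [-1.7, 0.4, -3.0]
opening: 0.292
```

arm_command(deltas=[{"dx": 0, "dy": 0, "dz": 0, "wx": 0, "wy": 0, "wz": 0}, {"dx": 0, "dy": 0, "dz": 0, "wx": 0, "wy": 0, "wz": 0}, {"dx": 0, "dy": 0, "dz": 0, "wx": 0, "wy": 0, "wz": 0}, {"dx": 0, "dy": -0.02, "dz": 0, "wx": 0, "wy": 0, "wz": 0}, {"dx": 0, "dy": -0.06, "dz": 0, "wx": 0, "wy": 0, "wz": 0}], claw=-0.1)

```text
clock: 17.6
tool_pos: [0.4409, 0.0689, 0.2537]
eef_rot: [0.706, 0.057, -0.061, -0.704]
contact_force: [2.0, 0.4, -0.4]
opening: 0.449
```

```bash
python3 -c "
from h import *
st();go(.4402,-.2559,.30,9.5)"
```

```text
t 17.60 [0.4409 0.0689 0.2537] yaw 9.6 F [ 1.98  0.44 -0.4 ] op 0.449
d -0.0549 -0.0452 -0.3203  w 0.0033 0.0014 -0.0065
```

arm_command(deltas=[{"dx": -0.055, "dy": -0.06, "dz": -0.32, "wx": 0, "wy": 0, "wz": 0}, {"dx": -0.055, "dy": -0.06, "dz": -0.32, "wx": 0, "wy": 0, "wz": 0}, {"dx": -0.055, "dy": -0.06, "dz": -0.32, "wx": 0, "wy": 0, "wz": 0}, {"dx": -0.055, "dy": -0.06, "dz": -0.32, "wx": 0, "wy": 0, "wz": 0}, {"dx": -0.055, "dy": -0.06, "dz": -0.32, "wx": 0, "wy": 0, "wz": 0}], claw=1)

```text
clock: 18.1
tool_pos: [0.4396, -0.1793, 0.3005]
eef_rot: [0.705, 0.058, -0.059, -0.704]
contact_force: [0.1, 0.3, 0.2]
opening: 0.878
```

```bash
python3 -c "
from h import *
st();go(.4402,-.2559,.30,9.5)"
```

```text
t 18.10 [ 0.4396 -0.1793  0.3005] yaw 9.5 F [0.13 0.27 0.2 ] op 0.878
d -0.0120 0.0005 -0.0756  w 0.0007 -0.0010 -0.0010
```

arm_command(deltas=[{"dx": -0.012, "dy": 0, "dz": -0.076, "wx": 0, "wy": 0, "wz": 0}, {"dx": -0.012, "dy": 0, "dz": -0.076, "wx": 0, "wy": 0, "wz": 0}, {"dx": -0.012, "dy": 0, "dz": -0.076, "wx": 0, "wy": 0, "wz": 0}, {"dx": -0.012, "dy": 0, "dz": -0.076, "wx": 0, "wy": 0, "wz": 0}, {"dx": -0.012, "dy": 0, "dz": -0.076, "wx": 0, "wy": 0, "wz": 0}])

```text
clock: 18.6
tool_pos: [0.441, -0.2523, 0.3001]
eef_rot: [-0.704, -0.059, 0.06, 0.705]
contact_force: [0.4, 0.5, -0.4]
opening: 0.999
```

```bash
python3 -c "
from h import *
st();go(.4402,-.2559,.30,9.5)
c=r.get_calibration('wrist');print(proj(c,[.4402,-.2559,.066]),proj(c,[.4402,-.2309,.066]),proj(c,[.4652,-.2559,.066]))
cv2.imwrite('pics/w7.png',r.snapshot('wrist')[:,:,::-1])
cv2.imwrite('pics/t7.png',cv2.resize(r.snapshot('top')[130:240,135:275,::-1],None,fx=5.5,fy=5.5,interpolation=cv2.INTER_CUBIC))"
```

```text
t 18.60 [ 0.441  -0.2523  0.3001] yaw 9.6 F [ 0.35  0.53 -0.35] op 0.999
d -0.0014 0.0001 -0.0034  w -0.0008 0.0031 -0.0006
[273.62952698 223.14585033] [311.01685048 229.12834713] [267.63991179 257.60073476]
```

View pics/w7.png

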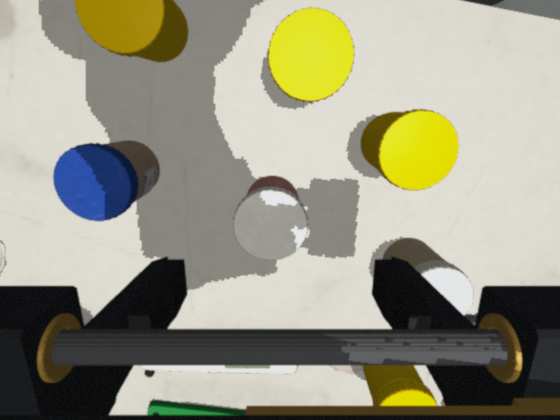

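View pics/t7.png

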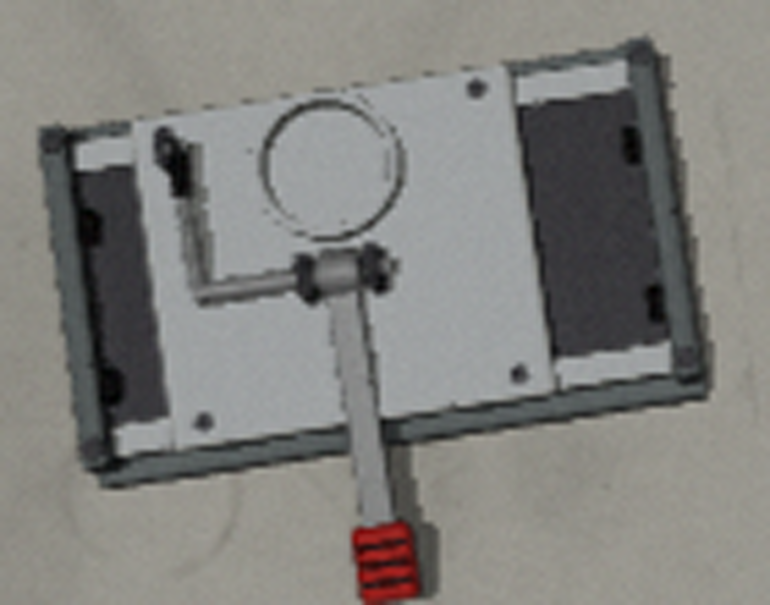

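The lever stays down at top-crop (387,560). In the wrist view the pink-bodied pot with the white lid is at (271,223), between the jaws. I go down and grip the lid.

arm_command(deltas=[{"dx": -0.0015, "dy": 0, "dz": -0.0045, "wx": 0, "wy": 0, "wz": 0}, {"dx": -0.0015, "dy": 0.045, "dz": -0.0045, "wx": 0, "wy": 0, "wz": 0}, {"dx": -0.0015, "dy": 0.08, "dz": -0.0045, "wx": 0, "wy": 0, "wz": 0}, {"dx": -0.0015, "dy": 0.096, "dz": -0.0045, "wx": 0, "wy": 0, "wz": 0}, {"dx": -0.0015, "dy": 0.096, "dz": -0.0045, "wx": 0, "wy": 0, "wz": 0}])

```text
clock: 19.2
tool_pos: [0.4395, -0.2579, 0.2021]
eef_rot: [-0.704, -0.058, 0.061, 0.705]
contact_force: [-0.1, 0.2, 0.7]
opening: 1.003
```

arm_command(deltas=[{"dx": 0, "dy": 0, "dz": 0, "wx": 0, "wy": 0, "wz": 0}, {"dx": 0, "dy": 0, "dz": 0, "wx": 0, "wy": 0, "wz": 0}, {"dx": 0, "dy": 0, "dz": 0, "wx": 0, "wy": 0, "wz": 0}, {"dx": 0, "dy": 0, "dz": 0, "wx": 0, "wy": 0, "wz": 0}, {"dx": 0, "dy": 0, "dz": 0, "wx": 0, "wy": 0, "wz": 0}], claw=-1, grip_force=15)

```text
clock: 19.7
tool_pos: [0.4401, -0.2587, 0.2045]
eef_rot: [0.705, 0.058, -0.058, -0.704]
contact_force: [-0.3, 0.8, 0.2]
opening: 0.57
```

```bash
python3 -c "
from h import *
st()
t=r.snapshot('top')[:,:,::-1].copy();cv2.imwrite('pics/t8f.png',t)
ct=r.get_calibration('top')
t=cv2.imread('pics/t7.png');
for c in ((333,169),):
  P=onz(ct,(c[0]/5.5+134.6,c[1]/5.5+129.6),.059);print(P)
"
```

```text
t 19.70 [ 0.4401 -0.2587  0.2045] yaw 9.5 F [-0.27  0.77  0.16] op 0.570
[0.60727131 0.09580921 0.059     ]
```

Gripped at 50 mm, which matches the lid. I lift and look at the cup from beyond with the wrist camera.

arm_command(deltas=[{"dx": 0, "dy": -0.02, "dz": 0, "wx": 0, "wy": 0, "wz": 0}, {"dx": 0, "dy": -0.05, "dz": 0, "wx": 0, "wy": 0, "wz": 0}, {"dx": 0, "dy": -0.09, "dz": 0, "wx": 0, "wy": 0, "wz": 0}, {"dx": 0, "dy": -0.13, "dz": 0, "wx": 0, "wy": 0, "wz": 0}, {"dx": 0.01, "dy": -0.155, "dz": 0.01, "wx": 0, "wy": 0, "wz": 0}])

```text
clock: 20.25
tool_pos: [0.4475, -0.2484, 0.3612]
eef_rot: [0.706, 0.057, -0.057, -0.704]
contact_force: [0.2, -1.2, -1.5]
opening: 0.559
```

```bash
python3 -c "
from h import *
st();go(.66,.106,.36,9.5)"
```

```text
t 20.25 [ 0.4475 -0.2484  0.3612] yaw 9.3 F [ 0.22 -1.17 -1.5 ] op 0.559
d 0.2670 0.0003 0.3154  w 0.0029 -0.0044 -0.0008
```

arm_command(deltas=[{"dx": 0.02, "dy": 0, "dz": 0.023, "wx": 0, "wy": 0, "wz": 0}, {"dx": 0.046, "dy": 0, "dz": 0.054, "wx": 0, "wy": 0, "wz": 0}, {"dx": 0.074, "dy": 0, "dz": 0.088, "wx": 0, "wy": 0, "wz": 0}, {"dx": 0.102, "dy": 0, "dz": 0.121, "wx": 0, "wy": 0, "wz": 0}, {"dx": 0.13, "dy": 0, "dz": 0.154, "wx": 0, "wy": 0, "wz": 0}])

```text
clock: 20.75
tool_pos: [0.5516, -0.0723, 0.3588]
eef_rot: [0.705, 0.058, -0.059, -0.704]
contact_force: [0.4, -1.0, 0.0]
opening: 0.561
```

arm_command(deltas=[{"dx": 0.028, "dy": 0, "dz": 0.033, "wx": 0, "wy": 0, "wz": 0}, {"dx": 0.056, "dy": 0, "dz": 0.066, "wx": 0, "wy": 0, "wz": 0}, {"dx": 0.084, "dy": 0, "dz": 0.1, "wx": 0, "wy": 0, "wz": 0}, {"dx": 0.112, "dy": 0, "dz": 0.133, "wx": 0, "wy": 0, "wz": 0}, {"dx": 0.13, "dy": 0, "dz": 0.155, "wx": 0, "wy": 0, "wz": 0}])

```text
clock: 21.25
tool_pos: [0.6543, 0.1042, 0.3587]
eef_rot: [-0.704, -0.059, 0.06, 0.705]
contact_force: [0.7, -0.1, -1.1]
opening: 0.56
```

arm_command(deltas=[{"dx": 0, "dy": 0, "dz": 0, "wx": 0, "wy": 0, "wz": 0}, {"dx": 0, "dy": 0, "dz": 0, "wx": 0, "wy": 0, "wz": 0}, {"dx": 0, "dy": 0, "dz": 0, "wx": 0, "wy": 0, "wz": 0}, {"dx": 0, "dy": 0, "dz": 0, "wx": 0, "wy": 0, "wz": 0}, {"dx": 0, "dy": 0, "dz": 0, "wx": 0, "wy": 0, "wz": 0}])

```text
clock: 21.75
tool_pos: [0.6537, 0.0993, 0.3587]
eef_rot: [0.705, 0.058, -0.058, -0.704]
contact_force: [-0.1, -0.1, 0.5]
opening: 0.559
```

```bash
python3 -c "
from h import *
st()
c=r.get_calibration('wrist');print(proj(c,[.6085,.0953,.059]))
s=r.get_state();R=Ro.from_quat(s['eef_rot']).as_matrix();print('lid top ctr',proj(c,s['tool_pos']+R@[0,.138,0]),'bottom',proj(c,s['tool_pos']+R@[0,.204,0]))
cv2.imwrite('pics/w9.png',r.snapshot('wrist')[:,:,::-1])
np.save('w9.npy',c,allow_pickle=True)
"
```

```text
t 21.75 [0.6537 0.0993 0.3587] yaw 9.4 F [-0.14 -0.07  0.49] op 0.559
[283.77666106 145.00568374]
lid top ctr [278.91495824 305.7140888 ] bottom [278.99561919 242.15208287]
```

View pics/w9.png

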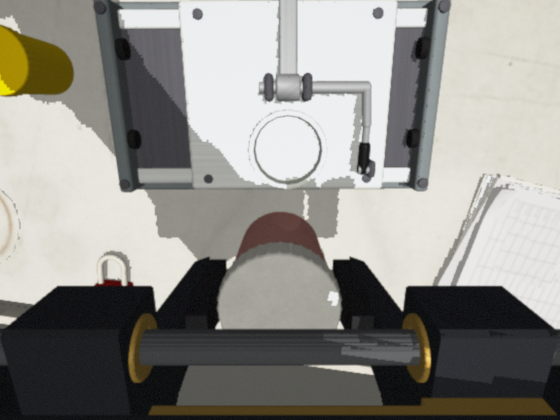

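Run:
```python
from h import *
c=np.load('w9.npy',allow_pickle=True).item()
im=cv2.imread('pics/w9.png');cv2.imwrite('pics/c9.png',cv2.resize(im[95:265,210:370],None,fx=3.5,fy=3.5,interpolation=cv2.INTER_CUBIC))
s=r.get_state();R=Ro.from_quat(s['eef_rot']).as_matrix()
def circ(h,rad,ox=0):
    return np.array([proj(c,s['tool_pos']+R@[ox+rad*np.cos(a),h,rad*np.sin(a)]) for a in np.linspace(0,6.28,181)])
# assume underside at depth .204
for n,h,rad in(("bottom",.204,.023),("lidlow",.152,.025),("lidtop",.139,.025)):
    p=circ(h,rad);q=circ(h,rad,.003);print(n,p.min(0).round(1),p.max(0).round(1),"ox3:",q.min(0).round(1))
for uv in((288,147.5),):print(onz(c,uv,.059))
for e in(.027,.0315):
    X=onz(c,(288,147.5),.059);p=np.array([proj(c,X+[e*np.cos(a),e*np.sin(a),0]) for a in np.linspace(0,6.28,181)]);print(p.min(0),p.max(0))
```

```text
bottom [239.5 203.8] [319.7 278.4] ox3: [239.7 209. ]
lidlow [221.5 233.5] [338.  337.4] ox3: [221.8 240.3]
lidtop [216.2 245.8] [343.4 357.5] ox3: [216.6 253.2]
[0.60989443 0.09897287 0.059     ]
[254.34866411 112.45292098] [321.67370009 180.58539807]
[248.73595095 106.40876645] [327.29529043 185.9204728 ]
```

View pics/c9.png

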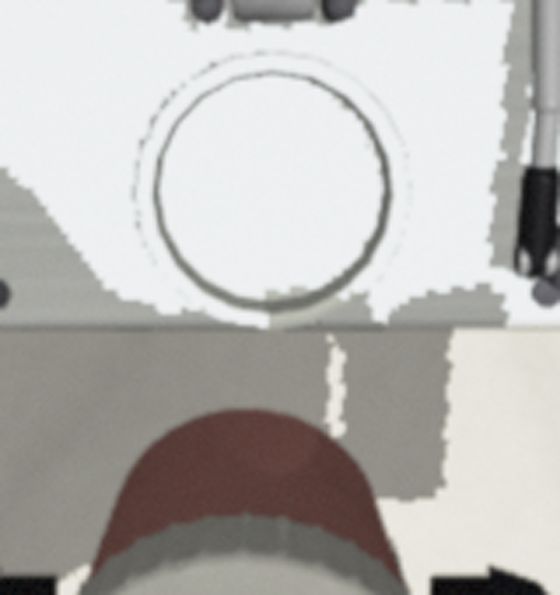

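```bash
python3 -c "
from h import *
st();go(.607,.097,.3,9.5)"
```

```text
t 21.80 [0.6537 0.0996 0.3588] yaw 9.4 F [-0.3   0.11 -0.29] op 0.564
d -0.0464 0.0588 0.0052  w 0.0011 -0.0018 -0.0011
```

arm_command(deltas=[{"dx": -0.015, "dy": 0, "dz": 0.002, "wx": 0, "wy": 0, "wz": 0}, {"dx": -0.032, "dy": 0.01, "dz": 0.005, "wx": 0, "wy": 0, "wz": 0}, {"dx": -0.046, "dy": 0.03, "dz": 0.005, "wx": 0, "wy": 0, "wz": 0}, {"dx": -0.046, "dy": 0.058, "dz": 0.005, "wx": 0, "wy": 0, "wz": 0}, {"dx": -0.046, "dy": 0.07, "dz": 0.005, "wx": 0, "wy": 0, "wz": 0}])

```text
clock: 22.3
tool_pos: [0.6067, 0.0969, 0.2869]
eef_rot: [0.705, 0.057, -0.06, -0.704]
contact_force: [0.2, 0.4, -0.4]
opening: 0.559
```

arm_command(deltas=[{"dx": 0, "dy": 0.002, "dz": 0, "wx": 0, "wy": 0, "wz": 0}, {"dx": 0, "dy": 0.005, "dz": 0, "wx": 0, "wy": 0, "wz": 0}, {"dx": 0, "dy": 0.006, "dz": 0, "wx": 0, "wy": 0, "wz": 0}, {"dx": 0, "dy": 0.006, "dz": 0, "wx": 0, "wy": 0, "wz": 0}, {"dx": 0, "dy": 0.006, "dz": 0, "wx": 0, "wy": 0, "wz": 0}])

```text
clock: 22.8
tool_pos: [0.6078, 0.0981, 0.2834]
eef_rot: [0.705, 0.059, -0.058, -0.705]
contact_force: [-0.4, 0.2, -0.2]
opening: 0.555
```

```bash
python3 -c "
from h import *
st();go(.607,.097,.279,9.5)
cv2.imwrite('pics/w10.png',r.snapshot('wrist')[:,:,::-1])
cv2.imwrite('pics/s10.png',cv2.resize(r.snapshot('scene')[150:250,170:310,::-1],None,fx=5.7,fy=5.7,interpolation=cv2.INTER_CUBIC))"
```

```text
t 22.80 [0.6078 0.0981 0.2834] yaw 9.5 F [-0.44  0.16 -0.23] op 0.555
d -0.0010 0.0044 -0.0009  w 0.0003 -0.0003 0.0006
```

View pics/w10.png

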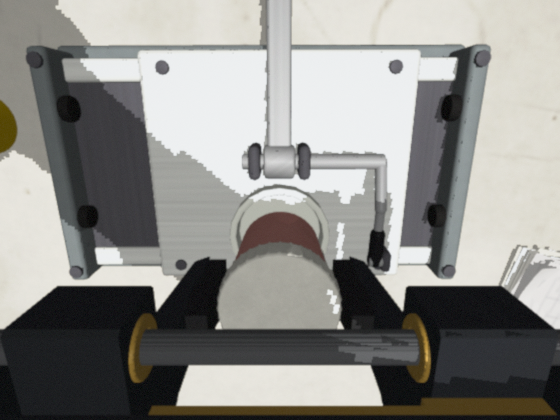

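View pics/s10.png

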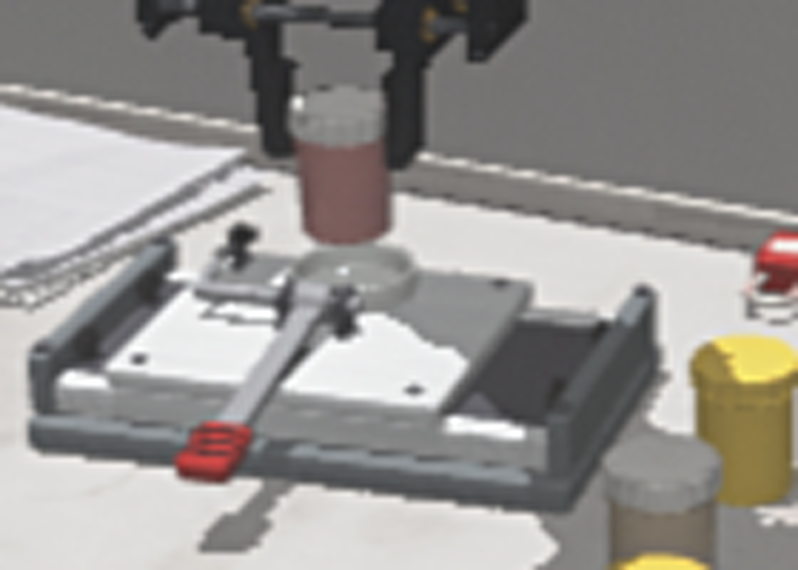

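Run:
```python
from h import *
im=cv2.imread('pics/w10.png');cv2.imwrite('pics/c10.png',cv2.resize(im[175:265,210:350],None,fx=5.5,fy=5.5,interpolation=cv2.INTER_CUBIC))
c=r.get_calibration('wrist');s=r.get_state();R=Ro.from_quat(s['eef_rot']).as_matrix()
def circ(h,rad,ox=0):
    return np.array([proj(c,s['tool_pos']+R@[ox+rad*np.cos(a),h,rad*np.sin(a)]) for a in np.linspace(0,6.28,181)])
for n,h,rad in(("bottom",.204,.023),("bore",.2244,.027),("outer",.2244,.0315)):
  for ox in(0,.003,.006):
    p=circ(h,rad,ox);print(n,ox,p.min(0).round(1),p.max(0).round(1))
cs=r.get_calibration('scene')
pb=s['tool_pos']-[0,0,.204]
for X in(pb,pb+[.01,0,0],pb+[0,.01,0],pb-[0,0,.02]):print(proj(cs,X), (proj(cs,X)-[170,150])*5.7)
```

```text
bottom 0 [238.9 203.6] [319.1 278.3]
bottom 0.003 [239.1 208.8] [319.  282.8]
bottom 0.006 [239.3 214. ] [318.8 287.3]
bore 0 [236.2 188.2] [321.9 268.9]
bore 0.003 [236.4 193. ] [321.7 273.1]
bore 0.006 [236.5 197.8] [321.6 277.2]
outer 0 [229.  180.9] [329.1 275.1]
outer 0.003 [229.2 185.8] [328.9 279.2]
outer 0.006 [229.4 190.6] [328.7 283.3]
[230.50769413 190.1932472 ] [344.89385655 229.10150906]
[232.34432457 188.92924516] [355.36265003 221.89669744]
[227.41055953 189.6337998 ] [327.24018933 225.91265885]
[230.90284953 196.80325991] [347.1462423 266.7785815]
```

View pics/c10.png

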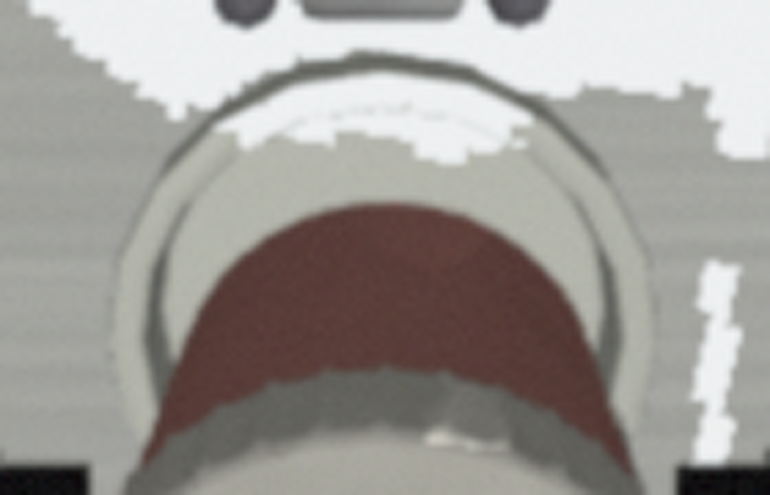

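Run:
```python
from h import *
im=r.snapshot('scene')[:,:,::-1]
cv2.imwrite('pics/c11.png',cv2.resize(im[178:210,205:260],None,fx=14,fy=14,interpolation=cv2.INTER_CUBIC))
cs=r.get_calibration('scene');s=r.get_state()
C=s['tool_pos'];C=np.array([C[0],C[1],.059])
p=np.array([proj(cs,C+[.0315*np.cos(a),.0315*np.sin(a),0]) for a in np.linspace(0,6.28,181)])
print((p.min(0)-[205,178])*14,(p.max(0)-[205,178])*14)
```

```text
[204.00183134 202.65712454] [520.84164728 328.42724609]
```

View pics/c11.png

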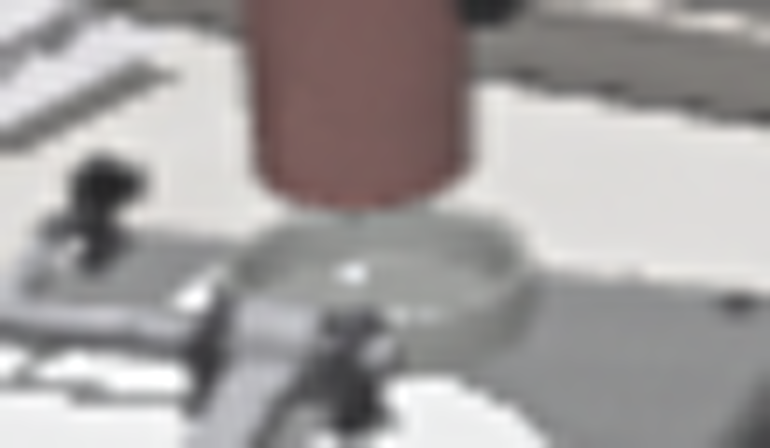

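arm_command(deltas=[{"dx": 0, "dy": 0.004, "dz": -0.0015, "wx": 0, "wy": 0, "wz": 0}, {"dx": 0, "dy": 0.008, "dz": -0.0015, "wx": 0, "wy": 0, "wz": 0}, {"dx": 0, "dy": 0.012, "dz": -0.0015, "wx": 0, "wy": 0, "wz": 0}, {"dx": 0, "dy": 0.016, "dz": -0.0015, "wx": 0, "wy": 0, "wz": 0}, {"dx": 0, "dy": 0.02, "dz": -0.0015, "wx": 0, "wy": 0, "wz": 0}])

```text
clock: 23.45
tool_pos: [0.6077, 0.0965, 0.2622]
eef_rot: [0.705, 0.058, -0.059, -0.705]
contact_force: [0.2, -0.2, 0.1]
opening: 0.561
```

arm_command(deltas=[{"dx": 0, "dy": 0.001, "dz": 0, "wx": 0, "wy": 0, "wz": 0}, {"dx": 0, "dy": 0.002, "dz": 0, "wx": 0, "wy": 0, "wz": 0}, {"dx": 0, "dy": 0.003, "dz": 0, "wx": 0, "wy": 0, "wz": 0}, {"dx": 0, "dy": 0.004, "dz": 0, "wx": 0, "wy": 0, "wz": 0}, {"dx": 0, "dy": 0.005, "dz": 0, "wx": 0, "wy": 0, "wz": 0}])

```text
clock: 23.95
tool_pos: [0.6078, 0.0965, 0.2578]
eef_rot: [0.705, 0.058, -0.059, -0.705]
contact_force: [0.2, 0.9, 0.2]
opening: 0.563
```

```bash
python3 -c "
from h import *
st();print(r.get_state()['moment'])
cv2.imwrite('pics/w12.png',r.snapshot('wrist')[175:265,210:350,::-1].repeat(5,0).repeat(5,1))
cv2.imwrite('pics/s12.png',cv2.resize(r.snapshot('scene')[150:215,190:270,::-1],None,fx=9,fy=9,interpolation=cv2.INTER_CUBIC))"
```

```text
t 23.95 [0.6078 0.0965 0.2578] yaw 9.5 F [0.21 0.92 0.21] op 0.563
[ 0.02412062 -0.02714572  0.01827126]
```

View pics/w12.png

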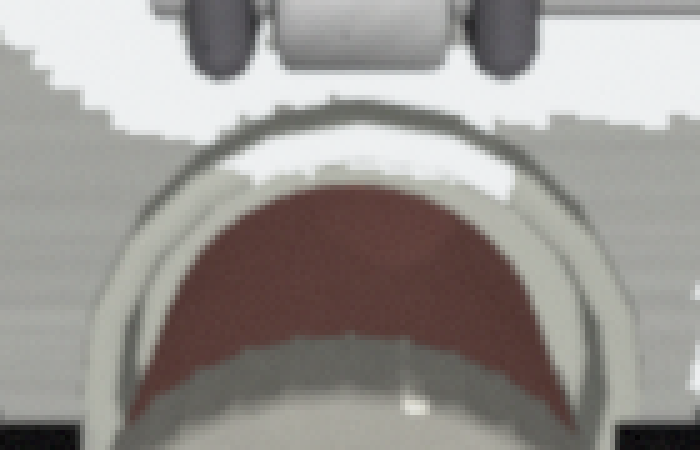

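View pics/s12.png

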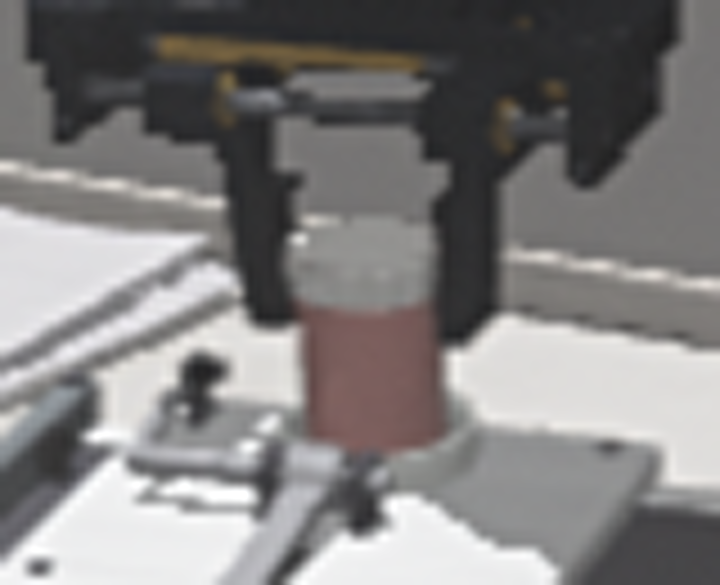

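The pot is entering the ring with no contact force. I continue to the floor.

arm_command(deltas=[{"dx": 0, "dy": 0.001, "dz": 0.0005, "wx": 0, "wy": 0, "wz": 0}, {"dx": 0, "dy": 0.002, "dz": 0.0005, "wx": 0, "wy": 0, "wz": 0}, {"dx": 0, "dy": 0.003, "dz": 0.0005, "wx": 0, "wy": 0, "wz": 0}, {"dx": 0, "dy": 0.004, "dz": 0.0005, "wx": 0, "wy": 0, "wz": 0}, {"dx": 0, "dy": 0.005, "dz": 0.0005, "wx": 0, "wy": 0, "wz": 0}])

```text
clock: 24.55
tool_pos: [0.6077, 0.0969, 0.2526]
eef_rot: [0.705, 0.058, -0.059, -0.705]
contact_force: [0.3, 0.2, -1.0]
opening: 0.558
```

arm_command(deltas=[{"dx": 0, "dy": 0.0005, "dz": 0, "wx": 0, "wy": 0, "wz": 0}, {"dx": 0, "dy": 0.001, "dz": 0, "wx": 0, "wy": 0, "wz": 0}, {"dx": 0, "dy": 0.001, "dz": 0, "wx": 0, "wy": 0, "wz": 0}, {"dx": 0, "dy": 0.001, "dz": 0, "wx": 0, "wy": 0, "wz": 0}, {"dx": 0, "dy": 0.001, "dz": 0, "wx": 0, "wy": 0, "wz": 0}])

```text
clock: 25.05
tool_pos: [0.6077, 0.097, 0.2517]
eef_rot: [0.705, 0.058, -0.059, -0.705]
contact_force: [0.0, -0.1, -0.9]
opening: 0.557
```

arm_command(deltas=[{"dx": 0, "dy": 0.0005, "dz": 0, "wx": 0, "wy": 0, "wz": 0}, {"dx": 0, "dy": 0.001, "dz": 0, "wx": 0, "wy": 0, "wz": 0}, {"dx": 0, "dy": 0.0015, "dz": 0, "wx": 0, "wy": 0, "wz": 0}, {"dx": 0, "dy": 0.0015, "dz": 0, "wx": 0, "wy": 0, "wz": 0}, {"dx": 0, "dy": 0.0015, "dz": 0, "wx": 0, "wy": 0, "wz": 0}])

```text
clock: 25.55
tool_pos: [0.6078, 0.0972, 0.2513]
eef_rot: [0.705, 0.059, -0.058, -0.705]
contact_force: [-2.8, -0.5, 7.5]
opening: 0.556
```

```bash
python3 -c "
from h import *
st()
cv2.imwrite('pics/w13.png',r.snapshot('wrist')[175:265,210:350,::-1].repeat(5,0).repeat(5,1))"
```

```text
t 25.55 [0.6078 0.0972 0.2513] yaw 9.5 F [-2.83 -0.51  7.45] op 0.556
```

View pics/w13.png

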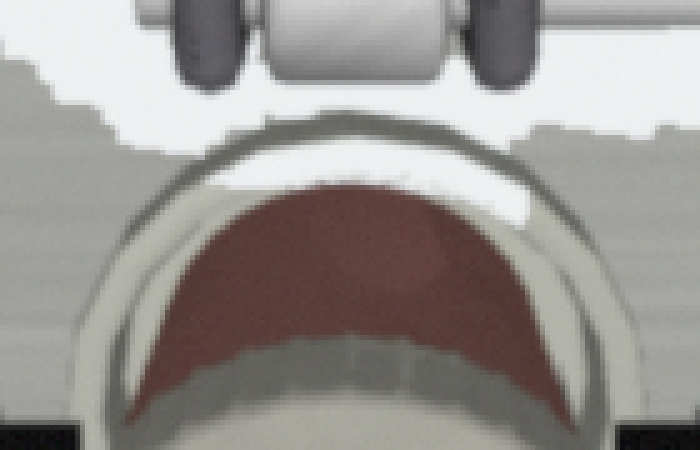

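arm_command(deltas=[{"dx": -0.001, "dy": -0.0008, "dz": 0, "wx": 0, "wy": 0, "wz": 0}, {"dx": -0.001, "dy": -0.0008, "dz": 0, "wx": 0, "wy": 0, "wz": 0}, {"dx": -0.001, "dy": -0.0008, "dz": 0, "wx": 0, "wy": 0, "wz": 0}, {"dx": -0.001, "dy": -0.0008, "dz": 0, "wx": 0, "wy": 0, "wz": 0}, {"dx": -0.001, "dy": -0.0008, "dz": 0, "wx": 0, "wy": 0, "wz": 0}])

```text
clock: 26.1
tool_pos: [0.6072, 0.097, 0.2514]
eef_rot: [-0.705, -0.059, 0.058, 0.705]
contact_force: [1.6, -0.2, 4.9]
opening: 0.561
```

arm_command(deltas=[{"dx": 0, "dy": 0, "dz": 0, "wx": 0, "wy": 0, "wz": 0}, {"dx": 0, "dy": 0, "dz": 0, "wx": 0, "wy": 0, "wz": 0}, {"dx": 0, "dy": 0, "dz": 0, "wx": 0, "wy": 0, "wz": 0}, {"dx": 0, "dy": 0, "dz": 0, "wx": 0, "wy": 0, "wz": 0}, {"dx": 0, "dy": 0, "dz": 0, "wx": 0, "wy": 0, "wz": 0}], claw=0.6)

```text
clock: 26.6
tool_pos: [0.6065, 0.0967, 0.2507]
eef_rot: [0.705, 0.058, -0.059, -0.704]
contact_force: [-1.1, 0.4, -0.6]
opening: 0.798
```

arm_command(deltas=[{"dx": 0, "dy": 0, "dz": 0, "wx": 0, "wy": 0, "wz": 0}, {"dx": 0, "dy": -0.02, "dz": 0, "wx": 0, "wy": 0, "wz": 0}, {"dx": 0, "dy": -0.05, "dz": 0, "wx": 0, "wy": 0, "wz": 0}, {"dx": 0, "dy": -0.08, "dz": 0, "wx": 0, "wy": 0, "wz": 0}, {"dx": 0, "dy": -0.08, "dz": 0, "wx": 0, "wy": 0, "wz": 0}])

```text
clock: 27.1
tool_pos: [0.6079, 0.0978, 0.335]
eef_rot: [-0.704, -0.061, 0.056, 0.705]
contact_force: [0.2, 1.2, 0.5]
opening: 0.797
```

```bash
python3 -c "
from h import *
st();go(.4415,.0691,.29,9.5)
cv2.imwrite('pics/w14.png',r.snapshot('wrist')[:,:,::-1])
cv2.imwrite('pics/s14.png',cv2.resize(r.snapshot('scene')[150:250,170:310,::-1],None,fx=5.7,fy=5.7,interpolation=cv2.INTER_CUBIC))"
```

```text
t 27.10 [0.6079 0.0978 0.335 ] yaw 9.5 F [0.23 1.18 0.46] op 0.797
d -0.1692 0.0439 -0.0009  w -0.0014 -0.0005 0.0084
```

View pics/w14.png

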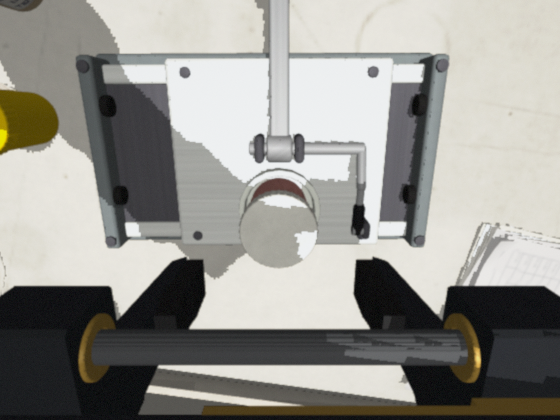

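View pics/s14.png

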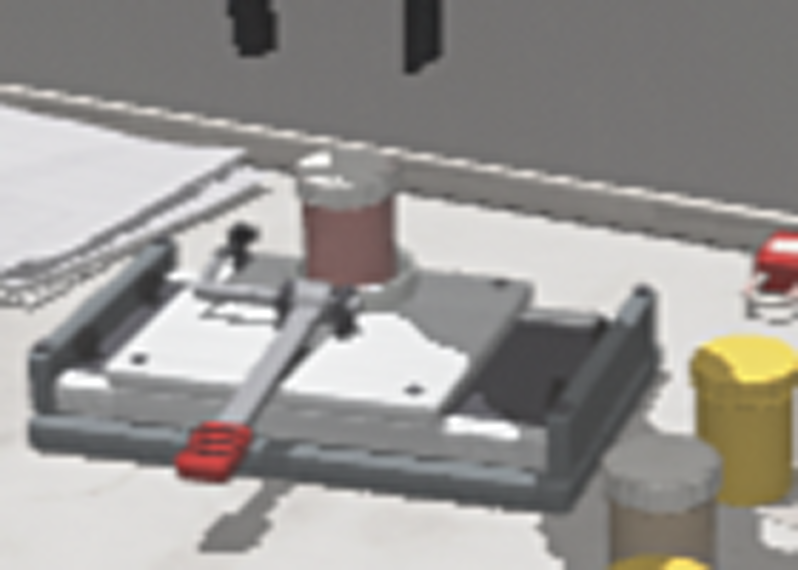

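Run:
```python
from h import *
c=r.get_calibration('wrist');im=cv2.imread('pics/w14.png')
cv2.imwrite('pics/c14.png',cv2.resize(im[155:275,220:340],None,fx=5,fy=5,interpolation=cv2.INTER_CUBIC))
for x,y in((.608,.097),(.606,.097),(.610,.097)):
  for n,z,rad in(("lidtop",.1125,.025),("bore",.059,.027),("outer",.059,.0315)):
    p=np.array([proj(c,[x+rad*np.cos(a),y+rad*np.sin(a),z]) for a in np.linspace(0,6.28,181)]);print(x,n,((p.min(0)-[220,155])*5).round(),((p.max(0)-[220,155])*5).round())
```

```text
0.608 lidtop [ 94. 203.] [500. 584.]
0.608 bore [120. 101.] [474. 439.]
0.608 outer [91. 71.] [503. 466.]
0.606 lidtop [ 96. 187.] [503. 570.]
0.606 bore [122.  88.] [476. 428.]
0.606 outer [92. 57.] [506. 454.]
0.61 lidtop [ 92. 219.] [497. 598.]
0.61 bore [118. 114.] [471. 451.]
0.61 outer [89. 84.] [500. 477.]
```

View pics/c14.png

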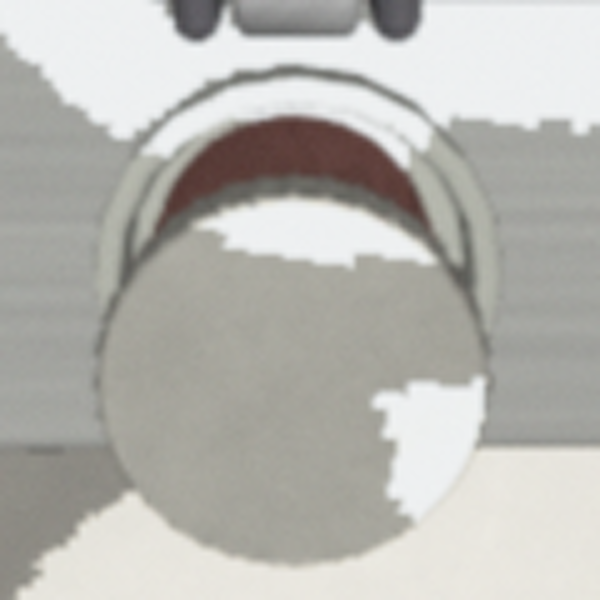

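The pot stands upright in the cup, about 2 mm from its centre, and the lever is still down. Next I pinch the pad again.

arm_command(deltas=[{"dx": -0.04, "dy": 0, "dz": 0, "wx": 0, "wy": 0, "wz": 0}, {"dx": -0.09, "dy": 0, "dz": 0, "wx": 0, "wy": 0, "wz": 0}, {"dx": -0.135, "dy": 0.015, "dz": 0, "wx": 0, "wy": 0, "wz": 0}, {"dx": -0.169, "dy": 0.05, "dz": -0.001, "wx": 0, "wy": 0, "wz": 0}, {"dx": -0.169, "dy": 0.07, "dz": -0.001, "wx": 0, "wy": 0, "wz": 0}], claw=0.3)

```text
clock: 27.7
tool_pos: [0.4342, 0.0657, 0.2594]
eef_rot: [0.706, 0.055, -0.063, -0.703]
contact_force: [1.1, 0.1, 0.3]
opening: 0.648
```

```bash
python3 -c "
from h import *
st();go(.4415,.0691,.195,9.5)
cv2.imwrite('pics/w15.png',r.snapshot('wrist')[:,:,::-1])"
```

```text
t 27.70 [0.4342 0.0657 0.2594] yaw 9.6 F [1.09 0.15 0.3 ] op 0.648
d 0.0086 0.0643 0.0023  w 0.0033 0.0021 -0.0152
```

View pics/w15.png

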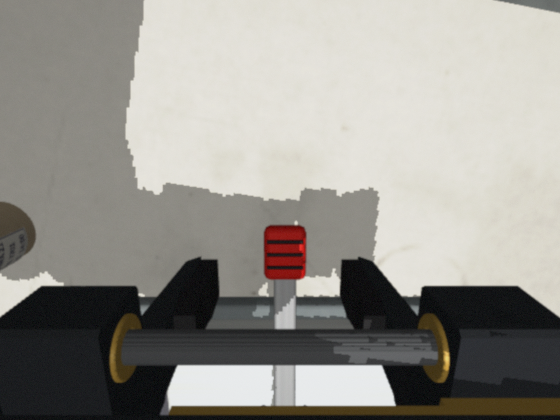

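arm_command(deltas=[{"dx": 0.002, "dy": 0, "dz": 0.002, "wx": 0, "wy": 0, "wz": 0}, {"dx": 0.002, "dy": 0.02, "dz": 0.002, "wx": 0, "wy": 0, "wz": 0}, {"dx": 0.002, "dy": 0.04, "dz": 0.002, "wx": 0, "wy": 0, "wz": 0}, {"dx": 0.002, "dy": 0.04, "dz": 0.002, "wx": 0, "wy": 0, "wz": 0}, {"dx": 0.002, "dy": 0.04, "dz": 0.002, "wx": 0, "wy": 0, "wz": 0}])

```text
clock: 28.25
tool_pos: [0.4426, 0.0706, 0.2215]
eef_rot: [0.705, 0.059, -0.058, -0.705]
contact_force: [0.1, 0.6, -0.6]
opening: 0.65
```

```bash
python3 -c "
from h import *
st();go(.4415,.0691,.195,9.5)"
```

```text
t 28.25 [0.4426 0.0706 0.2215] yaw 9.5 F [ 0.13  0.59 -0.6 ] op 0.650
d -0.0013 0.0265 -0.0013  w 0.0004 -0.0001 0.0005
```

arm_command(deltas=[{"dx": -0.001, "dy": 0.014, "dz": -0.001, "wx": 0, "wy": 0, "wz": 0}, {"dx": -0.001, "dy": 0.027, "dz": -0.001, "wx": 0, "wy": 0, "wz": 0}, {"dx": -0.001, "dy": 0.027, "dz": -0.001, "wx": 0, "wy": 0, "wz": 0}, {"dx": -0.001, "dy": 0.027, "dz": -0.001, "wx": 0, "wy": 0, "wz": 0}, {"dx": -0.001, "dy": 0.027, "dz": -0.001, "wx": 0, "wy": 0, "wz": 0}])

```text
clock: 28.75
tool_pos: [0.4414, 0.0691, 0.1949]
eef_rot: [-0.705, -0.059, 0.058, 0.705]
contact_force: [0.3, -0.6, -0.0]
opening: 0.65
```

arm_command(deltas=[{"dx": 0, "dy": 0, "dz": 0, "wx": 0, "wy": 0, "wz": 0}, {"dx": 0, "dy": 0, "dz": 0, "wx": 0, "wy": 0, "wz": 0}, {"dx": 0, "dy": 0, "dz": 0, "wx": 0, "wy": 0, "wz": 0}, {"dx": 0, "dy": 0, "dz": 0, "wx": 0, "wy": 0, "wz": 0}, {"dx": 0, "dy": 0, "dz": 0, "wx": 0, "wy": 0, "wz": 0}], claw=-1, grip_force=15)

```text
clock: 29.25
tool_pos: [0.441, 0.0691, 0.1942]
eef_rot: [0.705, 0.058, -0.059, -0.705]
contact_force: [-0.2, 0.9, 1.1]
opening: 0.291
```

arm_command(deltas=[{"dx": -0.0008, "dy": -0.0075, "dz": 0, "wx": 0, "wy": 0, "wz": 0}, {"dx": -0.0013, "dy": -0.015, "dz": 0, "wx": 0, "wy": 0, "wz": 0}, {"dx": -0.0014, "dy": -0.0225, "dz": 0, "wx": 0, "wy": 0, "wz": 0}, {"dx": -0.0009, "dy": -0.03, "dz": 0, "wx": 0, "wy": 0, "wz": 0}, {"dx": 0, "dy": -0.0375, "dz": 0, "wx": 0, "wy": 0, "wz": 0}])

```text
clock: 29.75
tool_pos: [0.4409, 0.0693, 0.2318]
eef_rot: [-0.705, -0.058, 0.059, 0.705]
contact_force: [2.0, 0.8, -0.7]
opening: 0.293
```

arm_command(deltas=[{"dx": 0.0018, "dy": -0.009, "dz": 0, "wx": 0, "wy": 0, "wz": 0}, {"dx": 0.0042, "dy": -0.018, "dz": 0, "wx": 0, "wy": 0, "wz": 0}, {"dx": 0.0071, "dy": -0.0265, "dz": 0, "wx": 0, "wy": 0, "wz": 0}, {"dx": 0.0096, "dy": -0.0325, "dz": 0, "wx": 0, "wy": 0, "wz": 0}, {"dx": 0.0105, "dy": -0.0345, "dz": 0, "wx": 0, "wy": 0, "wz": 0}])

```text
clock: 30.25
tool_pos: [0.4514, 0.0711, 0.2666]
eef_rot: [-0.705, -0.059, 0.059, 0.705]
contact_force: [0.2, 2.8, 3.6]
opening: 0.295
```

```bash
python3 -c "
from h import *
st()
cv2.imwrite('pics/w16.png',r.snapshot('wrist')[:,:,::-1])
cv2.imwrite('pics/s16.png',cv2.resize(r.snapshot('scene')[150:250,170:310,::-1],None,fx=5.7,fy=5.7,interpolation=cv2.INTER_CUBIC))"
```

```text
t 30.25 [0.4514 0.0711 0.2666] yaw 9.5 F [0.2  2.77 3.6 ] op 0.295
```

View pics/w16.png

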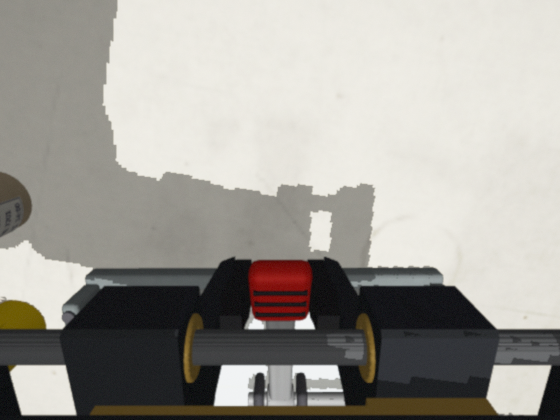

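View pics/s16.png

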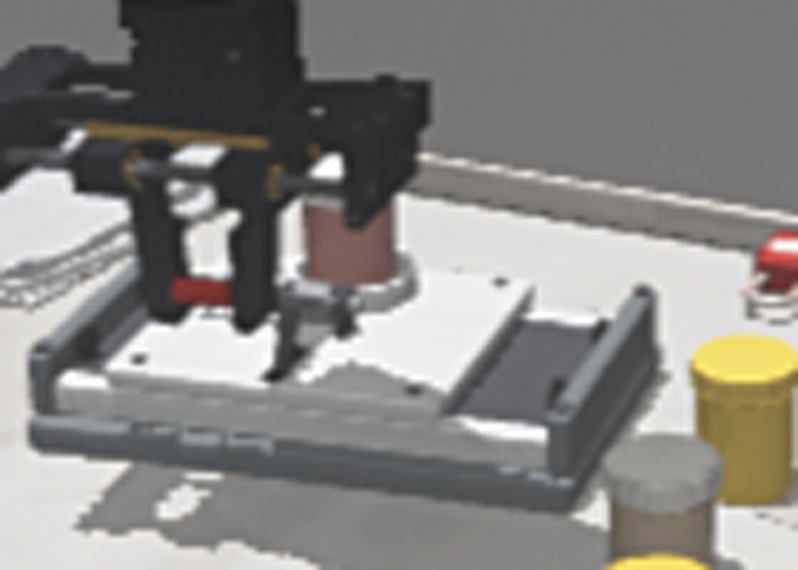

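The lever is up and the spring is loading it upward. I release and retreat.

arm_command(deltas=[{"dx": 0, "dy": -0.001, "dz": 0, "wx": 0, "wy": 0, "wz": 0}, {"dx": 0, "dy": -0.001, "dz": 0, "wx": 0, "wy": 0, "wz": 0}, {"dx": 0, "dy": -0.001, "dz": 0, "wx": 0, "wy": 0, "wz": 0}, {"dx": 0, "dy": -0.001, "dz": 0, "wx": 0, "wy": 0, "wz": 0}, {"dx": 0, "dy": -0.001, "dz": 0, "wx": 0, "wy": 0, "wz": 0}], claw=0)

```text
clock: 30.85
tool_pos: [0.4514, 0.0708, 0.267]
eef_rot: [0.705, 0.058, -0.059, -0.704]
contact_force: [0.6, -0.3, -0.4]
opening: 0.498
```

arm_command(deltas=[{"dx": 0, "dy": -0.03, "dz": 0, "wx": 0, "wy": 0, "wz": 0}, {"dx": 0, "dy": -0.06, "dz": 0, "wx": 0, "wy": 0, "wz": 0}, {"dx": 0, "dy": -0.1, "dz": 0, "wx": 0, "wy": 0, "wz": 0}, {"dx": 0, "dy": -0.13, "dz": -0.04, "wx": 0, "wy": 0, "wz": 0}, {"dx": 0, "dy": -0.13, "dz": -0.08, "wx": 0, "wy": 0, "wz": 0}])

```text
clock: 31.35
tool_pos: [0.4658, -0.0074, 0.4008]
eef_rot: [-0.705, -0.062, 0.057, 0.705]
contact_force: [0.6, -0.2, -0.4]
opening: 0.498
```

arm_command(deltas=[{"dx": -0.02, "dy": 0, "dz": -0.04, "wx": 0, "wy": 0, "wz": 0}, {"dx": -0.02, "dy": 0, "dz": -0.08, "wx": 0, "wy": 0, "wz": 0}, {"dx": -0.02, "dy": 0, "dz": -0.12, "wx": 0, "wy": 0, "wz": 0}, {"dx": -0.02, "dy": 0, "dz": -0.15, "wx": 0, "wy": 0, "wz": 0}, {"dx": -0.02, "dy": 0, "dz": -0.15, "wx": 0, "wy": 0, "wz": 0}])

```text
clock: 31.85
tool_pos: [0.4695, -0.1642, 0.3964]
eef_rot: [0.706, 0.055, -0.056, -0.704]
contact_force: [0.7, 0.4, 0.3]
opening: 0.501
```

arm_command(deltas=[{"dx": 0, "dy": 0, "dz": 0, "wx": 0, "wy": 0, "wz": 0}, {"dx": 0, "dy": 0, "dz": 0, "wx": 0, "wy": 0, "wz": 0}, {"dx": 0, "dy": 0, "dz": 0, "wx": 0, "wy": 0, "wz": 0}, {"dx": 0, "dy": 0, "dz": 0, "wx": 0, "wy": 0, "wz": 0}, {"dx": 0, "dy": 0, "dz": 0, "wx": 0, "wy": 0, "wz": 0}])

```text
clock: 32.35
tool_pos: [0.4697, -0.1586, 0.3973]
eef_rot: [0.705, 0.059, -0.059, -0.704]
contact_force: [0.1, -0.5, 0.2]
opening: 0.499
```

```bash
python3 -c "
from h import *
st()
t=r.snapshot('top')[:,:,::-1];s=r.snapshot('scene')[:,:,::-1]
a=cv2.resize(t[130:240,135:275],(700,550),interpolation=cv2.INTER_CUBIC);b=cv2.resize(s[150:250,170:310],(770,550),interpolation=cv2.INTER_CUBIC)
cv2.imwrite('pics/t17.png',a);cv2.imwrite('pics/s17.png',b);cv2.imwrite('pics/t17f.png',t)"
```

```text
t 32.35 [ 0.4697 -0.1586  0.3973] yaw 9.6 F [ 0.1  -0.49  0.22] op 0.499
```

View pics/t17.png

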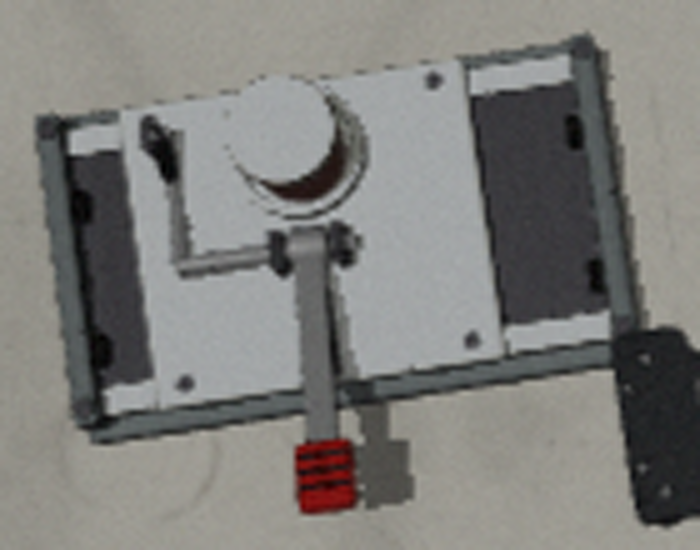

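View pics/s17.png

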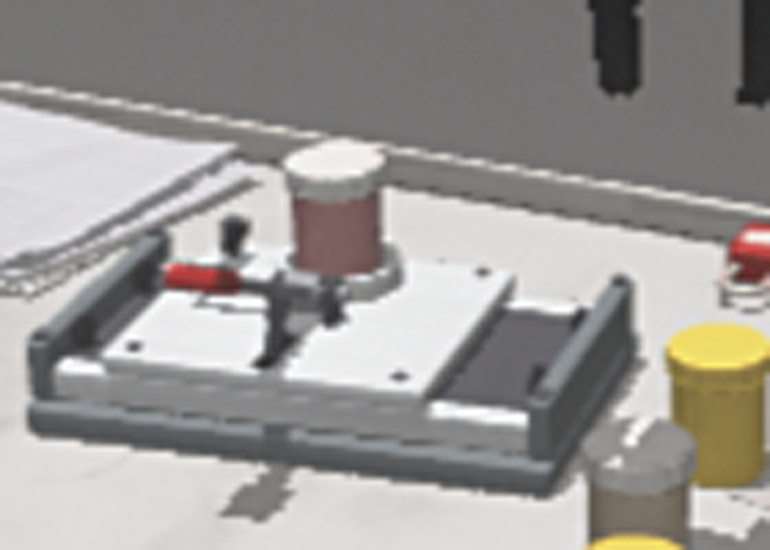

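Run:
```python
from h import *
def red(im,b):
    h=cv2.cvtColor(im,cv2.COLOR_BGR2HSV);m=cv2.inRange(h,(0,120,50),(10,255,255))|cv2.inRange(h,(170,120,50),(180,255,255))
    k=np.zeros_like(m);k[b[1]:b[3],b[0]:b[2]]=1;y,x=np.nonzero(m*k);return x.mean(),y.mean(),x.min(),x.max(),y.min(),y.max(),len(x)
s0=cv2.imread('pics/scene0.png');s1=r.snapshot('scene')[:,:,::-1].copy()
t0=cv2.imread('pics/top0.png');t1=cv2.imread('pics/t17f.png')
print(red(s0,(205,190,240,212)));print(red(s1,(195,190,219,215)))
print(red(t0,(205,205,240,245)));print(red(t1,(180,205,215,245)))
cs=r.get_calibration('scene');ct=r.get_calibration('top')
sh=np.array([-.165,.986,0])*.0413
p0=np.array([.459,.029,.114]);xb=np.array([.986,.165,0])
for th in(0,.05,.1):
    d=xb*(.1126-.125*np.cos(.45-th))+[0,0,.125*np.sin(.45-th)-.0544]
    print(th,proj(cs,p0+sh+d)-proj(cs,p0),proj(ct,p0+sh+d)-proj(ct,p0))
```

```text
(np.float64(221.77142857142857), np.float64(201.68571428571428), np.int64(217), np.int64(228), np.int64(200), np.int64(203), 35)
(np.float64(205.14705882352942), np.float64(200.05882352941177), np.int64(200), np.int64(211), np.int64(198), np.int64(202), 34)
(np.float64(218.85826771653544), np.float64(222.11023622047244), np.int64(213), np.int64(225), np.int64(215), np.int64(229), 127)
(np.float64(199.67625899280574), np.float64(224.77697841726618), np.int64(194), np.int64(205), np.int64(218), np.int64(232), 139)
0 [-15.58769274  -1.70400124] [-18.44469086   2.76374738]
0.05 [-15.8368147    0.81688824] [-17.92867845   4.09674754]
0.1 [-16.03482982   3.33499816] [-17.42759418   5.29457043]
```

```bash
python3 -c "
from h import *
print(r.finish_job());st()"
```

```text
the job is handed in; nothing more can be done
None
the job is handed in; nothing more can be done
```

I ran the whole job and handed it in at about 32 s on the robot's clock, but the system reports no verdict.

- **Locking:** I pinched the red pad and slid the carriage left with about 3 N on the lever. The force fell to zero when the toe reached the gap, so I pushed the lever fully down. Later pictures showed it still down.
- **Pot:** I gripped the pink pot by its lid and set it in the cup. Floor contact came at TCP z 0.2513 m, against 0.2515 m expected.
- **Release:** I let go of the pot, lifted the lever back up and moved the arm clear.

**Last checks:**
- **Lever:** the pad's shift from its start position matches a lever angle of about 0 rad in both cameras (scene row −1.6 px against −1.7 predicted; top row +2.7 px against +2.8).
- **Pot:** it stands upright, about 2 to 2.5 mm from the cup's centre by the wrist view taken just after release, while the lever was still down. The final top and scene pictures still show it upright in the cup, but I did not measure it again.
- **Robot:** its force reading was near zero.
- **Bystander pots:** the arm never touched them, but I did not measure their positions again.

**Disagreements:**
- **Cup position:** the top and wrist cameras placed the cup about 3 mm apart. I aimed between them.
- **Scene camera:** before the final lowering it put the cup about 3 to 4 mm to one side of the pot, where the wrist view showed about 1 mm. I shifted the pot 1.5 mm as a compromise, and it went in without side contact until it touched the floor.

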